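# Load and lock the camera batteries in the cart's travel rack

### The arm

A 6-joint arm with a two-finger parallel gripper is mounted at the origin on the work surface. World frame = base frame: x ahead of the robot, y to its left, z up, the work surface at z = 0. Lengths are in m, angles in degrees, forces in N, time in s.
With the tool pointing down it reaches from about 0.35 to 0.875 m from the base axis. Payload 4.2 kg.
Tool frame: the origin (TCP) lies between the finger pads; the fingertips stand 8 mm ahead of it and the grasp point (between the pads) lies 11 mm behind it; z points along the fingers, y is the line along which they close (so a half turn about z gives the same grasp; the last joint's range is limited). The gripper opens to 87 mm and grips with 3 to 60 N. Pads are 19 mm wide; open, the fingers measure 117 mm over their backs; the gripper's body (75 mm by 190 mm) begins 51 mm behind the grasp point.
Start: joints at [-61.559, 22.042, 0.453, 0, -68.411, -14.817], TCP at [0.147, -0.607, 0.231] pointing down, gripper open.
Joint ranges: [-179.83, 179.83], [-69.29, 118.12], [-61.27, 80.66], [-181.25, 117.63], [-171.15, -9.14], [-177.46, 177.46]. Speed limits (degrees/s): [159.86, 159.86, 180, 180, 180, 180].

### API

Orientations are given as [roll, pitch, yaw] about the fixed x, y, z axes, in that order (R = Rz(yaw) Ry(pitch) Rx(roll)).
In Python, from plant import status, imaging, robot gives the robot as it stands. The module is installed in compiled form; this text tells all that it offers.
- The arm moves only by the shell command python3 -m pendant 'ROWS' [FORCE]. ROWS is JSON, a list of rows, each an object of numbers: "claw": the finger opening in mm, from 0 to 87; "x", "y", "z": the shift along the tool's x, y, z in units of 50 mm (1.0 is 50 mm); "yaw": the turn about the tool's z in units of 6 degrees (1.0 is 6 degrees). In form: [{"claw": .., "x": .., "y": .., "z": .., "yaw": ..}, ...]. A call has 1 to 12 rows; each row is the pose to reach, as a shift and turn from the pose commanded when the call began, along the tool's axes at that moment; what a row does not reach only later rows make up. A row lasts 1/10 s, in which the tool goes at most 50 mm and 8.59 degrees, less where a joint would pass 70% of its speed; a pose out of reach is approached as far as the arm can. A call with a gripper value outside its range is refused whole. The fingers move at their own pace and stop on an object; FORCE is the grip in N (left out, the last holds). Time passes only in rows, so rows that repeat a pose let the fingers close. It gives the time, the measured TCP pose, the force, the opening and the grip force at its end, in the units of the state.
- status.get_obs(): the state, without advancing time (a new reading comes with each control period).
- imaging.grab_frame(name): name is "scene" or "top"; returns a dict with "pixels" (480x640x3 uint8, red, green, blue), "K" (3x3 intrinsics, pixels), "R" (3x3) and "t" (3): a world point X has camera coordinates R X + t. Camera axes: x right, y down, z forward; pixel columns grow to the right and rows downward; lengths in m; the calibration is good to about 2 mm. A picture is of the moment at which its call begins. There is no depth.
- robot.sign_off(): hands the job in; it is judged then, once.
Trained networks look in the newest picture that a camera, given by its name, has taken for a name from the list of things; names that differ only in an ending like _2 or _b are one class to them, and where a whole thing is asked for, a point or a joint stands for the part that bears it (a point fixed in the world has none). Each returns a list of dicts, best first, with "confidence" (0 to 1); they miss things now and then, are a little off and sometimes report something else, mostly with a low value. They report only what shows in the picture. A call takes as long as a camera call. They do not tell look-alikes from the thing itself.
- imaging.search_frame(target, camera): "position" ([x, y, z] in m, in the coordinates of the camera as it stood for that picture, good to about 4 mm: the middle of the surface that is visible of it).
- imaging.place_of(target, camera): "position" ([x, y, z] in m, in the coordinates of the camera as it stood for that picture, good to about 4 mm: a listed point, or the origin of a listed thing).
The state is a dict: "time_s": time; "qpos": joint angles; "joint_vel": joint speeds; "tau": joint torques, N m; "tool_pos": TCP position; "tool_rot": TCP orientation; "ft_force": force on the tool from outside, world axes, zero at the start; "ft_torque": the same for the moment, N m; "gripper_width": finger opening in m; "grip_force": force on a finger pad.
Only numpy, scipy, OpenCV 4.12 (cv2) and the standard library are available. Lean on these libraries where they do the work, as an engineer would, in place of code of your own. Each camera call takes 0.05 s, during which the arm holds its last target. There are 200 camera calls.

### The job

Get the battery rack ready for the road: swing its hold-down bar up until it stays, put every loose battery flat into a bay of its own, then press the bar down again until it is held there. With the mallet, not with the gripper, knock the plunger over each battery fully home so that it stays down, leave the plungers over empty bays up, and finally stand the mallet back on its mat; do not shove the other things about or tip the cup.

Things in the scene. Friction and masses are not known exactly. Their poses are not given: they have to be found in the camera images.
- rack: Black rack fixed to the cart top. Origin: on the cart top under the middle of the bays; +x to the hinge side, away from the robot, +y along the bays. Plate x -65 to 115, y +-155, 8 mm thick (= bay floor). Bays 1 to 4 are pockets 76 (x) x 46 (y) mm at x 0 and y -102, -34, 34, 102 mm, rims 12 mm higher than the floor, 22 mm thick between bays. Hinge posts 80 mm high at x 71 to 105, y +-148 mm.
- bar (a joint): Angle of the aluminium hold-down bar, hinged along rack y at rack x 85, z 65 mm. 0 = level over the bays, on a firm stop (the start); grows as its near edge swings up and away from the robot; 1.40 = up against a stop. Over-centre: past 0.4 it goes up by itself and stays, below 0.25 it drops and is held. Lifting takes 6 N, pressing down up to 8 N, at the grip. Bays can be loaded only with it up.
- grip (a point): Middle of the bar's grip: a black roller 18 mm thick, 26 mm long along rack y, on a 40 mm wide tab at the bar's middle, 122 mm from the hinge axis and 26 mm off the plane through it (above it when down: rack x -37, z 91 mm; beyond it when up: x 90, z 190 mm). Pinch its ends and it pivots in the fingers. With the bar down its cross bar (30 x 282 x 14 mm) is over the bays, top at z 72 mm.
- plunger1 (a joint): Travel (m) of the steel plunger over bay 1, relative to the bar: 0 = up (sprung), 0.014 = fully home. Spring and grip ring together resist with 8 N at the top to 11 N at the end; the grip ring then keeps it at whatever depth it was driven to. Fully home its cap rests on the cross bar and its foot is just clear of a battery's top.
- plunger2 (a joint): Travel (m) of the steel plunger over bay 2, relative to the bar: 0 = up (sprung), 0.014 = fully home. Spring and grip ring together resist with 8 N at the top to 11 N at the end; the grip ring then keeps it at whatever depth it was driven to. Fully home its cap rests on the cross bar and its foot is just clear of a battery's top.
- plunger3 (a joint): Travel (m) of the steel plunger over bay 3, relative to the bar: 0 = up (sprung), 0.014 = fully home. Spring and grip ring together resist with 8 N at the top to 11 N at the end; the grip ring then keeps it at whatever depth it was driven to. Fully home its cap rests on the cross bar and its foot is just clear of a battery's top.
- plunger4 (a joint): Travel (m) of the steel plunger over bay 4, relative to the bar: 0 = up (sprung), 0.014 = fully home. Spring and grip ring together resist with 8 N at the top to 11 N at the end; the grip ring then keeps it at whatever depth it was driven to. Fully home its cap rests on the cross bar and its foot is just clear of a battery's top.
- cap1: Round steel cap (24 mm diameter, 6 mm thick) on the plunger over bay 1. Origin: centre of its struck face; z points out of the bar's upper face. With the bar down it is right above the middle of bay 1, 92 mm above the cart top while the plunger is up, 78 mm when home.
- cap2: Round steel cap (24 mm diameter, 6 mm thick) on the plunger over bay 2. Origin: centre of its struck face; z points out of the bar's upper face. With the bar down it is right above the middle of bay 2, 92 mm above the cart top while the plunger is up, 78 mm when home.
- cap3: Round steel cap (24 mm diameter, 6 mm thick) on the plunger over bay 3. Origin: centre of its struck face; z points out of the bar's upper face. With the bar down it is right above the middle of bay 3, 92 mm above the cart top while the plunger is up, 78 mm when home.
- cap4: Round steel cap (24 mm diameter, 6 mm thick) on the plunger over bay 4. Origin: centre of its struck face; z points out of the bar's upper face. With the bar down it is right above the middle of bay 4, 92 mm above the cart top while the plunger is up, 78 mm when home.
- battery1: Loose black camera battery, 70 (x) x 40 (y) x 32 mm high, about 0.2 kg, lying on its 70 x 40 face; both ends alike. Origin: centre of the underside, z up. In a bay its long side lies along the rack's x, either way round. May be absent.
- battery2: Loose black camera battery, 70 (x) x 40 (y) x 32 mm high, about 0.2 kg, lying on its 70 x 40 face; both ends alike. Origin: centre of the underside, z up. In a bay its long side lies along the rack's x, either way round. May be absent.
- battery3: Loose black camera battery, 70 (x) x 40 (y) x 32 mm high, about 0.2 kg, lying on its 70 x 40 face; both ends alike. Origin: centre of the underside, z up. In a bay its long side lies along the rack's x, either way round. May be absent.
- battery4: Loose black camera battery, 70 (x) x 40 (y) x 32 mm high, about 0.2 kg, lying on its 70 x 40 face; both ends alike. Origin: centre of the underside, z up. In a bay its long side lies along the rack's x, either way round. May be absent.
- mallet: Rubber mallet, 0.34 kg, standing on a striking face. Head: upright cylinder 54 mm diameter, 80 mm high, a flat striking face at each end. Handle: level, square 24 x 24 mm, sticks out to -x, its middle line 40 mm above the lower face, ending 154 mm from the head's axis. Origin: centre of the lower face; x away from the handle, z up.
- mallet_grip (a point): On the handle's middle line, 55 mm from the head's axis, 40 mm above the lower striking face: near the balance point, clear of the head, the place to hold it.
- mat: The mallet's place: thin tan cork mat fixed to the cart top, 180 (x) x 130 (y) x 4 mm. Origin: centre of the underside.
- cup: Bystander: open white paper cup, 80 mm diameter at the rim, 95 mm high, standing. Origin: centre of the base.
- tape_small: Bystander: white tape roll lying flat, 76 mm diameter, 19 mm high.
- cardcase: Bystander: flat grey memory card case, 85 x 60 x 18 mm (not a battery).
- lenscap: Bystander: black round lens cap, 78 mm diameter, 13 mm high.
- clip: Bystander: clamp, 90 x 22 x 16 mm, dark with orange grips.
Mind the look-alikes: they are no part of the job. What is shaped like the battery1 but orange or red is not meant. What is shaped like the battery3 but yellow is not meant.

How it is judged (in metres and radians):
On the way, in this order (a step that is already met when the one before it is completed fails the run):
1. the hold-down bar is swung up and stays up (value of joint bar above 1.25 rad), for 0.2 s.
2. every battery lies in a bay of its own (((x of battery1 in the frame of rack between -0.008 and 0.008 m and y of battery1 in the frame of rack between -0.11 and -0.094 m and z of battery1 in the frame of rack below 0.014 m) or (x of battery1 in the frame of rack between -0.008 and 0.008 m and y of battery1 in the frame of rack between -0.042 and -0.026 m and z of battery1 in the frame of rack below 0.014 m) or (x of battery1 in the frame of rack between -0.008 and 0.008 m and y of battery1 in the frame of rack between 0.026 and 0.042 m and z of battery1 in the frame of rack below 0.014 m) or (x of battery1 in the frame of rack between -0.008 and 0.008 m and y of battery1 in the frame of rack between 0.094 and 0.11 m and z of battery1 in the frame of rack below 0.014 m)) and ((x of battery2 in the frame of rack between -0.008 and 0.008 m and y of battery2 in the frame of rack between -0.11 and -0.094 m and z of battery2 in the frame of rack below 0.014 m) or (x of battery2 in the frame of rack between -0.008 and 0.008 m and y of battery2 in the frame of rack between -0.042 and -0.026 m and z of battery2 in the frame of rack below 0.014 m) or (x of battery2 in the frame of rack between -0.008 and 0.008 m and y of battery2 in the frame of rack between 0.026 and 0.042 m and z of battery2 in the frame of rack below 0.014 m) or (x of battery2 in the frame of rack between -0.008 and 0.008 m and y of battery2 in the frame of rack between 0.094 and 0.11 m and z of battery2 in the frame of rack below 0.014 m)) and ((x of battery3 in the frame of rack between -0.008 and 0.008 m and y of battery3 in the frame of rack between -0.11 and -0.094 m and z of battery3 in the frame of rack below 0.014 m) or (x of battery3 in the frame of rack between -0.008 and 0.008 m and y of battery3 in the frame of rack between -0.042 and -0.026 m and z of battery3 in the frame of rack below 0.014 m) or (x of battery3 in the frame of rack between -0.008 and 0.008 m and y of battery3 in the frame of rack between 0.026 and 0.042 m and z of battery3 in the frame of rack below 0.014 m) or (x of battery3 in the frame of rack between -0.008 and 0.008 m and y of battery3 in the frame of rack between 0.094 and 0.11 m and z of battery3 in the frame of rack below 0.014 m)) and ((x of battery4 in the frame of rack between -0.008 and 0.008 m and y of battery4 in the frame of rack between -0.11 and -0.094 m and z of battery4 in the frame of rack below 0.014 m) or (x of battery4 in the frame of rack between -0.008 and 0.008 m and y of battery4 in the frame of rack between -0.042 and -0.026 m and z of battery4 in the frame of rack below 0.014 m) or (x of battery4 in the frame of rack between -0.008 and 0.008 m and y of battery4 in the frame of rack between 0.026 and 0.042 m and z of battery4 in the frame of rack below 0.014 m) or (x of battery4 in the frame of rack between -0.008 and 0.008 m and y of battery4 in the frame of rack between 0.094 and 0.11 m and z of battery4 in the frame of rack below 0.014 m)) and value of joint bar above 0.9 rad), for 0.2 s.
3. the hold-down bar is down and held (value of joint bar below 0.07 rad), for 0.3 s.
4. the plunger over every battery is home ((((x of battery1 in the frame of rack between -0.008 and 0.008 m and y of battery1 in the frame of rack between -0.11 and -0.094 m and z of battery1 in the frame of rack below 0.014 m) and value of joint plunger1 above 0.012 m) or ((x of battery1 in the frame of rack between -0.008 and 0.008 m and y of battery1 in the frame of rack between -0.042 and -0.026 m and z of battery1 in the frame of rack below 0.014 m) and value of joint plunger2 above 0.012 m) or ((x of battery1 in the frame of rack between -0.008 and 0.008 m and y of battery1 in the frame of rack between 0.026 and 0.042 m and z of battery1 in the frame of rack below 0.014 m) and value of joint plunger3 above 0.012 m) or ((x of battery1 in the frame of rack between -0.008 and 0.008 m and y of battery1 in the frame of rack between 0.094 and 0.11 m and z of battery1 in the frame of rack below 0.014 m) and value of joint plunger4 above 0.012 m)) and (((x of battery2 in the frame of rack between -0.008 and 0.008 m and y of battery2 in the frame of rack between -0.11 and -0.094 m and z of battery2 in the frame of rack below 0.014 m) and value of joint plunger1 above 0.012 m) or ((x of battery2 in the frame of rack between -0.008 and 0.008 m and y of battery2 in the frame of rack between -0.042 and -0.026 m and z of battery2 in the frame of rack below 0.014 m) and value of joint plunger2 above 0.012 m) or ((x of battery2 in the frame of rack between -0.008 and 0.008 m and y of battery2 in the frame of rack between 0.026 and 0.042 m and z of battery2 in the frame of rack below 0.014 m) and value of joint plunger3 above 0.012 m) or ((x of battery2 in the frame of rack between -0.008 and 0.008 m and y of battery2 in the frame of rack between 0.094 and 0.11 m and z of battery2 in the frame of rack below 0.014 m) and value of joint plunger4 above 0.012 m)) and (((x of battery3 in the frame of rack between -0.008 and 0.008 m and y of battery3 in the frame of rack between -0.11 and -0.094 m and z of battery3 in the frame of rack below 0.014 m) and value of joint plunger1 above 0.012 m) or ((x of battery3 in the frame of rack between -0.008 and 0.008 m and y of battery3 in the frame of rack between -0.042 and -0.026 m and z of battery3 in the frame of rack below 0.014 m) and value of joint plunger2 above 0.012 m) or ((x of battery3 in the frame of rack between -0.008 and 0.008 m and y of battery3 in the frame of rack between 0.026 and 0.042 m and z of battery3 in the frame of rack below 0.014 m) and value of joint plunger3 above 0.012 m) or ((x of battery3 in the frame of rack between -0.008 and 0.008 m and y of battery3 in the frame of rack between 0.094 and 0.11 m and z of battery3 in the frame of rack below 0.014 m) and value of joint plunger4 above 0.012 m)) and (((x of battery4 in the frame of rack between -0.008 and 0.008 m and y of battery4 in the frame of rack between -0.11 and -0.094 m and z of battery4 in the frame of rack below 0.014 m) and value of joint plunger1 above 0.012 m) or ((x of battery4 in the frame of rack between -0.008 and 0.008 m and y of battery4 in the frame of rack between -0.042 and -0.026 m and z of battery4 in the frame of rack below 0.014 m) and value of joint plunger2 above 0.012 m) or ((x of battery4 in the frame of rack between -0.008 and 0.008 m and y of battery4 in the frame of rack between 0.026 and 0.042 m and z of battery4 in the frame of rack below 0.014 m) and value of joint plunger3 above 0.012 m) or ((x of battery4 in the frame of rack between -0.008 and 0.008 m and y of battery4 in the frame of rack between 0.094 and 0.11 m and z of battery4 in the frame of rack below 0.014 m) and value of joint plunger4 above 0.012 m))), for 0.2 s.
At the end, for the whole second after the job is handed in: Each battery flat in its own bay (within 8 mm of its centre, underside under 14 mm), bar down (under 0.07 rad), plungers home over batteries (over 12 mm) and up over empty bays (under 3 mm), mallet standing still on a striking face, handle level, middle of its head over the mat (all of step 4 and (value of joint plunger1 below 0.003 m or (x of battery1 in the frame of rack between -0.008 and 0.008 m and y of battery1 in the frame of rack between -0.11 and -0.094 m and z of battery1 in the frame of rack below 0.014 m) or (x of battery2 in the frame of rack between -0.008 and 0.008 m and y of battery2 in the frame of rack between -0.11 and -0.094 m and z of battery2 in the frame of rack below 0.014 m) or (x of battery3 in the frame of rack between -0.008 and 0.008 m and y of battery3 in the frame of rack between -0.11 and -0.094 m and z of battery3 in the frame of rack below 0.014 m) or (x of battery4 in the frame of rack between -0.008 and 0.008 m and y of battery4 in the frame of rack between -0.11 and -0.094 m and z of battery4 in the frame of rack below 0.014 m)) and (value of joint plunger2 below 0.003 m or (x of battery1 in the frame of rack between -0.008 and 0.008 m and y of battery1 in the frame of rack between -0.042 and -0.026 m and z of battery1 in the frame of rack below 0.014 m) or (x of battery2 in the frame of rack between -0.008 and 0.008 m and y of battery2 in the frame of rack between -0.042 and -0.026 m and z of battery2 in the frame of rack below 0.014 m) or (x of battery3 in the frame of rack between -0.008 and 0.008 m and y of battery3 in the frame of rack between -0.042 and -0.026 m and z of battery3 in the frame of rack below 0.014 m) or (x of battery4 in the frame of rack between -0.008 and 0.008 m and y of battery4 in the frame of rack between -0.042 and -0.026 m and z of battery4 in the frame of rack below 0.014 m)) and (value of joint plunger3 below 0.003 m or (x of battery1 in the frame of rack between -0.008 and 0.008 m and y of battery1 in the frame of rack between 0.026 and 0.042 m and z of battery1 in the frame of rack below 0.014 m) or (x of battery2 in the frame of rack between -0.008 and 0.008 m and y of battery2 in the frame of rack between 0.026 and 0.042 m and z of battery2 in the frame of rack below 0.014 m) or (x of battery3 in the frame of rack between -0.008 and 0.008 m and y of battery3 in the frame of rack between 0.026 and 0.042 m and z of battery3 in the frame of rack below 0.014 m) or (x of battery4 in the frame of rack between -0.008 and 0.008 m and y of battery4 in the frame of rack between 0.026 and 0.042 m and z of battery4 in the frame of rack below 0.014 m)) and (value of joint plunger4 below 0.003 m or (x of battery1 in the frame of rack between -0.008 and 0.008 m and y of battery1 in the frame of rack between 0.094 and 0.11 m and z of battery1 in the frame of rack below 0.014 m) or (x of battery2 in the frame of rack between -0.008 and 0.008 m and y of battery2 in the frame of rack between 0.094 and 0.11 m and z of battery2 in the frame of rack below 0.014 m) or (x of battery3 in the frame of rack between -0.008 and 0.008 m and y of battery3 in the frame of rack between 0.094 and 0.11 m and z of battery3 in the frame of rack below 0.014 m) or (x of battery4 in the frame of rack between -0.008 and 0.008 m and y of battery4 in the frame of rack between 0.094 and 0.11 m and z of battery4 in the frame of rack below 0.014 m)) and value of joint bar below 0.07 rad and x of mallet in the frame of mat between -0.09 and 0.09 m and y of mallet in the frame of mat between -0.065 and 0.065 m and z of mallet in the frame of mat below 0.009 m and angle between mallet's own z axis and vertical below 0.12 rad and linear speed of mallet below 0.03 m/s); the robot touches nothing.
It fails at once if a plunger cap is pushed by the gripper or arm instead of the mallet (contact force between any of the fingers, the arm and cap1 above 4 N or contact force between any of the fingers, the arm and cap2 above 4 N or contact force between any of the fingers, the arm and cap3 above 4 N or contact force between any of the fingers, the arm and cap4 above 4 N).
It fails at once if a bystander is shoved more than 5 cm (distance of any of cup, tape_small, cardcase, lenscap, clip from where it was at the start of the episode above 0.05 m).
It fails at once if the cup is tipped over (angle between cup's own z axis and vertical above 0.6 rad).
Of battery1, battery2, battery3, battery4 only 3 to 4 are there at a start; the rules pass over those that are not, and their reading is None.
At some moment in a run one of battery1, battery2, battery3, battery4 may be knocked a few centimetres aside while the robot is not near it.
Once in a run the grip may slacken for a moment while it holds something.
It also fails if it takes over 208 s, if anything falls off the work surface, if the arm or the gripper's body presses on something with over 40 N, if the wrist force passes 120 N, or if a joint passes its speed limit or range.

## Working session

There is one attempt and no reset: what is moved stays moved. The work goes in short steps, Python scripts to look and compute and a shell command to move; the robot and the scene stay as the last step left them, time stands still between calls to the robot, and variables do not carry over. Pictures are saved under pics/ and viewed, at most 14 in all, crops included, and the job is handed in when it is done.

```bash
mkdir -p pics
cat > h.py <<'E'
import numpy as np, cv2
from plant import status, imaging, robot
def st():
    s=status.get_obs(); print('t',round(s['time_s'],2),'tcp',np.round(s['tool_pos'],4),'rot',np.round(s['tool_rot'],2),'F',np.round(s['ft_force'],1),'w',round(s['gripper_width'],4),'gf',round(s['grip_force'],1)); return s
def grab(c,fn=None):
    f=imaging.grab_frame(c)
    if fn: cv2.imwrite('pics/'+fn,f['pixels'][:,:,::-1])
    return f
def world(f,p): return np.array(f['R']).T@(np.array(p)-np.array(f['t']))
def pix(f,X):
    c=np.array(f['R'])@np.array(X)+np.array(f['t']); u=np.array(f['K'])@c; return u[:2]/u[2]
def ray(f,u,v,z):
    d=np.linalg.inv(f['K'])@np.array([u,v,1.]); R=np.array(f['R']); o=-R.T@np.array(f['t']); d=R.T@d
    return o+d*(z-o[2])/d[2]
def find(n,c,f,fn='place_of',mc=0.2):
    for r in getattr(imaging,fn)(n,c):
        if r['confidence']>mc:
            X=world(f,r['position']); print(n,c,round(r['confidence'],2),np.round(X,4),np.round(pix(f,X)))
E
python3 - <<'E'
from h import *
st()
for c in ('scene','top'):
    f=grab(c,c+'0.png'); print(c,'cam at',np.round(-np.array(f['R']).T@f['t'],3))
    for n in ['rack','grip','battery1','mallet','mallet_grip','mat','cup']: find(n,c,f)
    if c=='top':
        for n in ['cap1','cap2','cap3','cap4','tape_small','cardcase','lenscap','clip']: find(n,c,f)
E
```

```text
t 0.0 tcp [ 0.1471 -0.6068  0.2295] rot [ 1.7988e+02 -1.0000e-02 -1.6639e+02] F [-0.  -0.9  0.3] w 0.087 gf 0.0
scene cam at [ 1.242 -1.171  0.96 ]
rack scene 0.71 [ 0.5956  0.0216 -0.0013] [346. 266.]
grip scene 0.6 [0.5577 0.0236 0.0887] [335. 234.]
battery1 scene 0.76 [ 4.544e-01  3.420e-02 -2.000e-04] [305. 248.]
battery1 scene 0.71 [0.3828 0.4236 0.004 ] [349. 186.]
battery1 scene 0.64 [3.391e-01 3.069e-01 3.000e-04] [320. 198.]
battery1 scene 0.56 [ 0.4245  0.1452 -0.0033] [316. 229.]
battery1 scene 0.55 [ 0.4622  0.3041 -0.    ] [353. 208.]
battery1 scene 0.53 [5.604e-01 3.454e-01 4.000e-04] [387. 211.]
mallet scene 0.88 [ 0.4946 -0.3193  0.0015] [239. 323.]
mallet scene 0.3 [ 4.204e-01  1.450e-01 -3.000e-04] [315. 227.]
mallet_grip scene 0.86 [ 0.4447 -0.2994  0.0455] [226. 297.]
mallet_grip scene 0.34 [0.5957 0.1218 0.0914] [364. 220.]
mat scene 0.81 [ 0.4636 -0.3041 -0.0009] [233. 316.]
cup scene 0.84 [ 5.222e-01  4.289e-01 -5.000e-04] [388. 197.]
top cam at [ 0.376 -0.026  1.517]
rack top 0.78 [0.5939 0.0207 0.0012] [318. 193.]
rack top 0.69 [ 0.3692 -0.4925 -0.002 ] [508.
[... 1253 characters left out ...]
 [329. 186.]
cap3 top 0.4 [0.5961 0.0528 0.0922] [304. 187.]
cap3 top 0.39 [0.6019 0.1209 0.0866] [278. 184.]
cap4 top 0.63 [ 0.5981 -0.085   0.0924] [358. 187.]
cap4 top 0.55 [0.5967 0.0216 0.0017] [317. 192.]
cap4 top 0.41 [ 0.5983 -0.0118  0.0951] [329. 186.]
cap4 top 0.4 [0.5961 0.0528 0.0922] [304. 187.]
cap4 top 0.39 [0.6019 0.1209 0.0866] [278. 184.]
tape_small top 0.67 [ 6.491e-01 -3.034e-01 -4.000e-04] [438. 176.]
tape_small top 0.46 [0.5647 0.0201 0.0904] [317. 199.]
cardcase top 0.85 [ 0.3452 -0.1359  0.0011] [374. 287.]
cardcase top 0.62 [ 0.4592  0.3032 -0.0014] [212. 240.]
lenscap top 0.94 [ 0.321   0.1785 -0.0026] [256. 293.]
clip top 0.73 [ 0.3641 -0.4915 -0.0012] [508. 284.]
```

Run:
```python
import cv2
a=cv2.imread('pics/top0.png')[150:310,130:470]; cv2.imwrite('pics/top0c.png',cv2.resize(a,(800,376),interpolation=cv2.INTER_CUBIC))
a=cv2.imread('pics/scene0.png')[150:350,190:440]; cv2.imwrite('pics/scene0c.png',cv2.resize(a,(750,600),interpolation=cv2.INTER_CUBIC))
```

```text
(no output)
```

View pics/top0c.png

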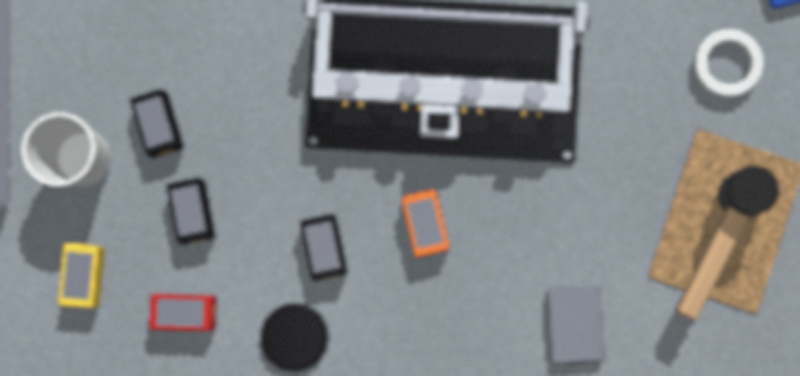

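View pics/scene0c.png

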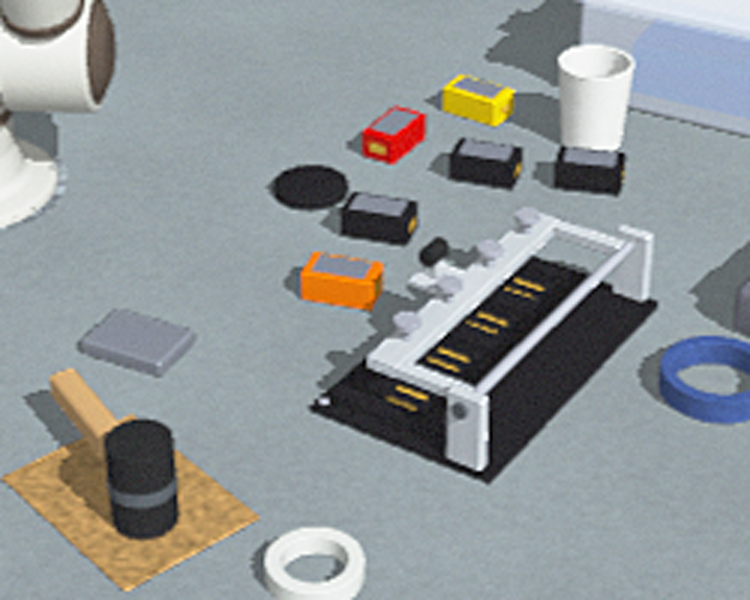

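The top view shows three black batteries, at full-frame pixels (196,202), (211,239) and (267,254). The look-alikes are orange (311,244), red (207,283) and yellow (164,267). Only the black ones fit the description, and the enlarged crop above confirms this. The mallet is on its mat at (444,233), and the cup at (160,213) is close to the first battery. Next I'll measure this precisely.

```bash
cat >> h.py <<'E'
def batt(f,u,v,half=22):
    "label (bright grey) on black battery near pixel u,v -> world centre of top face and long-axis yaw"
    s=8; u0,v0=int(u)-half,int(v)-half
    a=cv2.resize(f['pixels'][v0:v0+2*half,u0:u0+2*half],None,fx=s,fy=s,interpolation=cv2.INTER_CUBIC)
    m=(a.max(2)<70).astype(np.uint8)
    cs,_=cv2.findContours(m,cv2.RETR_CCOMP,cv2.CHAIN_APPROX_NONE)
    c=min((c for c in cs if cv2.contourArea(c)>30*s*s),key=lambda c:np.hypot(*(np.array(cv2.minAreaRect(c)[0])-half*s)))
    c=cv2.convexHull(c)
    P=np.array([ray(f,(p[0]+.5)/s-.5+u0,(p[1]+.5)/s-.5+v0,0.016)[:2] for p in c[:,0]],np.float32)
    (x,y),(w,h),an=cv2.minAreaRect(P)
    if h>w: an+=90
    return np.round([x,y,w,h],4),(an+90)%180-90
E
python3 - <<'E'
from h import *
from scipy.optimize import least_squares
F={}
B=[(.5645,.3451),(.4616,.3041),(.4235,.1452)]
for c in ('top','scene'):
    f=F[c]=grab(c)
    for n in ('mallet','mallet_grip','mat'): find(n,c,f)
    for n in ('battery1',): find(n,c,f,'search_frame')
f=F['top']
for b in B:
    u=pix(f,[*b,.016])
    try: print(b,u,batt(f,*u))
    except Exception as e: print(b,u,e)
# rack outline: near edge pixels
g=f['pixels'].max(2)
# near edge of the plate: per column, last dark pixel from row 200 to 225
pts=[]
for u in range(268,372,4):
    col=g[195:226,u].astype(float)
    k=[i for i in range(30) if col[i]<75<=col[i+1]]
    if k: i=k[-1] if False else k[0]; pts.append(ray(f,u,195+i+(75-col[i])/(col[i+1]-col[i]),.008)[:2])
pts=np.array(pts); p=np.polyfit(pts[:,1],pts[:,0],1); r=pts[:,0]-np.polyval(p,pts[:,1]); ok=abs(r)<.004; p=np.polyfit(pts[ok,1],pts[ok,0],1)
print('near edge x=%.4f + %.4f*y'%(p[1],p[0]),ok.sum(),len(pts))
row=g[215-8].astype(int); print(row[255:275],row[366:384])
E
```

```text
mallet top 0.57 [ 0.492  -0.3193  0.004 ] [444. 234.]
mallet_grip top 0.69 [ 0.4437 -0.2975  0.0421] [438. 251.]
mat top 0.8 [ 4.664e-01 -3.075e-01 -3.000e-04] [439. 243.]
battery1 top 0.88 [0.4497 0.0375 0.0342] [309. 246.]
battery1 top 0.85 [0.5594 0.341  0.0353] [196. 201.]
battery1 top 0.72 [0.4573 0.3016 0.0317] [209. 240.]
battery1 top 0.68 [0.4212 0.1504 0.0351] [266. 255.]
battery1 top 0.66 [0.3437 0.3067 0.0312] [206. 283.]
battery1 top 0.64 [0.3866 0.4178 0.0342] [164. 265.]
mallet scene 0.66 [ 0.4959 -0.3228  0.0009] [239. 324.]
mallet scene 0.45 [ 3.398e-01 -1.395e-01  2.000e-04] [235. 266.]
mallet_grip scene 0.95 [ 0.4449 -0.301   0.0451] [226. 298.]
mallet_grip scene 0.23 [ 0.5214  0.4273 -0.0055] [387. 198.]
mat scene 0.7 [ 3.402e-01 -1.363e-01  3.000e-04] [235. 266.]
mat scene 0.67 [0.4201 0.1495 0.0024] [316. 226.]
battery1 scene 0.94 [0.4281 0.1327 0.0242] [315. 223.]
battery1 scene 0.87 [0.4663 0.2868 0.0244] [352. 204.]
battery1 scene 0.86 [0.3514 0.2869 0.0267] [320. 194.]
battery1 scene 0.73 [0.5636 0.3319 0.0242] [386. 206.]
battery1 scene 0.7 [0.4571 0.0213 0.0252] [303. 243.]
battery1 scene 0.64 [0.386  0.4062 0.0258] [348. 182.]
battery1 scene 0.48 [0.6015 0.0467 0.0893] [353. 234.]
(0.5645, 0.3451) [196.36668594 199.94842893] (array([0.5575, 0.3453, 0.0728, 0.0424]), 18.474916458129883)
(0.4616, 0.3041) [209.87003142 238.62835386] (array([0.4587, 0.3019, 0.0705, 0.0423]), 12.202596664428711)
(0.4235, 0.1452) [268.76733378 254.58303115] (array([0.4217, 0.15  , 0.0689, 0.0393]), 13.48607349395752)
near edge x=0.5304 + 0.0289*y 25 26
[158 150 131 107  79  51  41  48  51  42  33  31  30  30  31  29  32  32
  31  33] [ 47  48  47  48  49  48  47  56  85 125 149 158 159 157 158 157 154 156]
```

```bash
cat >> h.py <<'E'
RO=np.array([.5960,.0205]); RY=np.radians(-1.66)
def rk(x,y,z): c,s=np.cos(RY),np.sin(RY); return np.array([RO[0]+c*x-s*y,RO[1]+s*x+c*y,z])
def bargrip(th): c,s=np.cos(th),np.sin(th); return rk(.085-.122*c+.026*s,0,.065+.122*s+.026*c)
def go(X,yaw=None,frm=None,dz=0,name='',sym=True):
    "print rows units (x,y,z,yaw) to bring TCP to X, yaw in deg"
    s=status.get_obs(); p=np.array(s['tool_pos']) if frm is None else np.array(frm)
    y0=s['tool_rot'][2]; a=np.radians(y0); d=np.array(X)-p
    ux=d[0]*np.cos(a)+d[1]*np.sin(a); uy=d[0]*np.sin(a)-d[1]*np.cos(a)
    dy=0
    if yaw is not None:
        per=180 if sym else 360
        dy=(yaw-y0+per/2)%per-per/2
    print(name,'x %.3f y %.3f z %.3f yaw %.2f'%(ux/.05,uy/.05,-d[2]/.05,-dy/6),' q6',round(s['qpos'][5],1))
E
python3 - <<'E'
from h import *
f=grab('top')
L=ray(f,259.2,207,.008);Rr=ray(f,374,207,.008); print(L,Rr,(L+Rr)/2, L-Rr)
# edge centre -> origin at +65mm
st(); go(bargrip(0)*[1,1,0]+[0,0,.16],-1.66,name='above'); go([.562,-.25,.23],-1.66,name='via')
E
```

```text
[0.55086766 0.17651798 0.008     ] [ 0.55901708 -0.13161143  0.008     ] [0.55494237 0.02245327 0.008     ] [-0.00814942  0.30812941  0.        ]
t 1.75 tcp [ 0.1472 -0.6074  0.2306] rot [-180.     -0.   -166.38] F [ 0.  -0.   0.4] w 0.0866 gf 0.0
above x -10.967 y 10.285 z 1.411 yaw 2.55  q6 -14.8
via x -9.746 y 4.993 z 0.011 yaw 2.55  q6 -14.8
```

```bash
python3 -m pendant '[{"claw":60,"x":-10.967,"y":10.285,"z":0,"yaw":2.55},{"claw":60,"x":-10.967,"y":10.285,"z":0,"yaw":2.55},{"claw":60,"x":-10.967,"y":10.285,"z":0,"yaw":2.55},{"claw":60,"x":-10.967,"y":10.285,"z":0,"yaw":2.55},{"claw":60,"x":-10.967,"y":10.285,"z":0,"yaw":2.55},{"claw":60,"x":-10.967,"y":10.285,"z":0,"yaw":2.55},{"claw":60,"x":-10.967,"y":10.285,"z":0,"yaw":2.55},{"claw":60,"x":-10.967,"y":10.285,"z":0,"yaw":2.55},{"claw":60,"x":-10.967,"y":10.285,"z":0,"yaw":2.55},{"claw":60,"x":-10.967,"y":10.285,"z":0,"yaw":2.55},{"claw":60,"x":-10.967,"y":10.285,"z":0,"yaw":2.55},{"claw":60,"x":-10.967,"y":10.285,"z":0,"yaw":2.55}]'
python3 - <<'E'
from h import *
st(); go(bargrip(0)*[1,1,0]+[0,0.0008,.16],-1.66)
E
```

```text
time_s: 2.95
tool_pos: [0.476, -0.1046, 0.2311]
tool_rot: [180.0, 0.1, 178.4]
ft_force: [1.0, -1.4, 0.3]
gripper_width: 0.0603
grip_force: 0.0
t 2.95 tcp [ 0.476  -0.1046  0.2311] rot [1.8000e+02 7.0000e-02 1.7836e+02] F [ 1.  -1.4  0.3] w 0.0603 gf 0.0
 x -1.587 y 2.586 z 1.422 yaw 0.00  q6 -98.4
```

```bash
python3 -m pendant '[{"claw":60,"x":-1.587,"y":2.586,"z":0,"yaw":0},{"claw":60,"x":-1.587,"y":2.586,"z":0,"yaw":0},{"claw":60,"x":-1.587,"y":2.586,"z":0,"yaw":0},{"claw":60,"x":-1.587,"y":2.586,"z":0,"yaw":0},{"claw":60,"x":-1.587,"y":2.586,"z":1.0,"yaw":0},{"claw":60,"x":-1.587,"y":2.586,"z":1.8,"yaw":0},{"claw":60,"x":-1.587,"y":2.586,"z":2.2,"yaw":0},{"claw":60,"x":-1.587,"y":2.586,"z":2.5,"yaw":0},{"claw":60,"x":-1.587,"y":2.586,"z":2.75,"yaw":0},{"claw":60,"x":-1.587,"y":2.586,"z":2.93,"yaw":0},{"claw":60,"x":-1.587,"y":2.586,"z":2.93,"yaw":0}]'
python3 -m pendant '[{"claw":10},{"claw":10},{"claw":10},{"claw":10},{"claw":10},{"claw":10},{"claw":10},{"claw":10}]' 20
python3 - <<'E'
from h import *
st(); p=bargrip(0); print(p); 
for th in (0,.15,.3,.45,.6,.75,.9): 
    d=(bargrip(th)-p)/.05; print(th,'x %.3f y %.3f z %.3f'%(-np.hypot(d[0],d[1])*np.sign(d[0]),0,-d[2]))
f=grab('scene'); find('grip','scene',f)
E
```

```text
time_s: 4.05
tool_pos: [0.5576, 0.02, 0.0831]
tool_rot: [-180.0, -0.1, 178.3]
ft_force: [-0.0, -0.8, -0.0]
gripper_width: 0.06
grip_force: 0.0
t 4.05 tcp [0.5576 0.02   0.0831] rot [-1.7997e+02 -1.1000e-01  1.7831e+02] F [-0.  -0.8 -0. ] w 0.06 gf 0.0
[0.55901553 0.02157183 0.091     ]
0 x -0.000 y 0.000 z -0.000
0.15 x -0.105 y 0.000 z -0.359
0.3 x -0.263 y 0.000 z -0.698
0.45 x -0.469 y 0.000 z -1.010
0.6 x -0.720 y 0.000 z -1.287
0.75 x -1.009 y 0.000 z -1.524
0.9 x -1.331 y 0.000 z -1.715
grip scene 0.97 [0.558  0.0219 0.0912] [334. 233.]
grip scene 0.63 [ 0.4964 -0.3215  0.0021] [239. 323.]schema error: expected keys claw, x, y, z, yaw
```

```bash
python3 -m pendant '[{"claw":10,"x":0,"y":0,"z":0,"yaw":0},{"claw":10,"x":0,"y":0,"z":0,"yaw":0},{"claw":10,"x":0,"y":0,"z":0,"yaw":0},{"claw":10,"x":0,"y":0,"z":0,"yaw":0},{"claw":10,"x":0,"y":0,"z":0,"yaw":0},{"claw":10,"x":0,"y":0,"z":0,"yaw":0},{"claw":10,"x":0,"y":0,"z":0,"yaw":0},{"claw":10,"x":0,"y":0,"z":0,"yaw":0}]' 20; python3 -c "
from h import *
st()"
```

```text
time_s: 4.95
tool_pos: [0.5583, 0.0208, 0.0842]
tool_rot: [180.0, 0.0, 178.3]
ft_force: [-2.1, 3.8, 1.8]
gripper_width: 0.0261
grip_force: 20.0
t 4.95 tcp [0.5583 0.0208 0.0842] rot [1.7997e+02 2.0000e-02 1.7833e+02] F [-2.1  3.8  1.8] w 0.0261 gf 20.0
```

```bash
python3 -m pendant '[{"claw":10,"x":-0.03,"y":0,"z":-0.12,"yaw":0},{"claw":10,"x":-0.065,"y":0,"z":-0.24,"yaw":0},{"claw":10,"x":-0.105,"y":0,"z":-0.359,"yaw":0},{"claw":10,"x":-0.18,"y":0,"z":-0.53,"yaw":0},{"claw":10,"x":-0.263,"y":0,"z":-0.698,"yaw":0},{"claw":10,"x":-0.36,"y":0,"z":-0.86,"yaw":0},{"claw":10,"x":-0.469,"y":0,"z":-1.01,"yaw":0},{"claw":10,"x":-0.59,"y":0,"z":-1.15,"yaw":0},{"claw":10,"x":-0.72,"y":0,"z":-1.287,"yaw":0},{"claw":10,"x":-1.009,"y":0,"z":-1.524,"yaw":0},{"claw":10,"x":-1.331,"y":0,"z":-1.715,"yaw":0},{"claw":10,"x":-1.331,"y":0,"z":-1.715,"yaw":0}]' 30; python3 -c "
from h import *
st()
p=bargrip(.9)
for th in (.9,1.05,1.2,1.3,1.38):
    d=(bargrip(th)-p)/.05; print(th,'x %.3f z %.3f'%(-np.hypot(d[0],d[1])*np.sign(d[0]),-d[2]))
f=grab('scene'); find('grip','scene',f); print(bargrip(.9))"
```

```text
time_s: 6.15
tool_pos: [0.6301, 0.0186, 0.1729]
tool_rot: [180.0, 0.6, 178.4]
ft_force: [6.0, 3.0, 1.3]
gripper_width: 0.0258
grip_force: 30.0
t 6.15 tcp [0.6301 0.0186 0.1729] rot [179.96   0.63 178.38] F [6.  3.  1.3] w 0.0258 gf 30.0
0.9 x -0.000 z -0.000
1.05 x -0.346 z -0.141
1.2 x -0.710 z -0.228
1.3 x -0.958 z -0.256
1.38 x -1.157 z -0.260
grip scene 0.73 [0.6255 0.0201 0.1788] [357. 212.]
grip scene 0.69 [ 4.651e-01 -3.056e-01 -3.000e-04] [233. 316.]
[0.62551769 0.01964456 0.17672774]
```

```bash
python3 -m pendant '[{"claw":10,"x":-0.17,"y":0,"z":-0.08,"yaw":0},{"claw":10,"x":-0.346,"y":0,"z":-0.141,"yaw":0},{"claw":10,"x":-0.53,"y":0,"z":-0.19,"yaw":0},{"claw":10,"x":-0.71,"y":0,"z":-0.228,"yaw":0},{"claw":10,"x":-0.85,"y":0,"z":-0.245,"yaw":0},{"claw":10,"x":-1.0,"y":0,"z":-0.257,"yaw":0},{"claw":10,"x":-1.0,"y":0,"z":-0.257,"yaw":0},{"claw":50,"x":-1.0,"y":0,"z":-0.257,"yaw":0},{"claw":50,"x":-1.0,"y":0,"z":-0.257,"yaw":0},{"claw":50,"x":-1.0,"y":0,"z":-0.257,"yaw":0},{"claw":60,"x":-1.0,"y":0,"z":-1.0,"yaw":0},{"claw":60,"x":-1.0,"y":0,"z":-1.8,"yaw":0}]' 30; python3 -c "
from h import *
st()
f=grab('scene','s1.png'); find('grip','scene',f); print(bargrip(1.4))
f=grab('top','t1.png'); find('battery1','top',f)
for b in [(.5575,.345),(.4587,.302),(.4217,.15)]:
    print(batt(f,*pix(f,[*b,.016])))
go([.45,.3,.2],name='over B2',yaw=12.2)
"
```

```text
time_s: 7.45
tool_pos: [0.673, 0.0161, 0.2584]
tool_rot: [-179.9, -0.4, 178.3]
ft_force: [1.3, 0.7, 0.6]
gripper_width: 0.0559
grip_force: 0.0
t 7.45 tcp [0.673  0.0161 0.2584] rot [-179.88   -0.4   178.3 ] F [1.3 0.7 0.6] w 0.0559 gf 0.0
grip scene 0.72 [0.6839 0.0188 0.1879] [378. 215.]
[0.68584798 0.01789615 0.18964401]
battery1 top 0.97 [0.5599 0.3459 0.0034] [197. 202.]
battery1 top 0.7 [ 0.4605  0.3022 -0.001 ] [212. 239.]
battery1 top 0.65 [0.4501 0.035  0.0033] [311. 246.]
battery1 top 0.65 [ 0.3414  0.3127 -0.0026] [206. 284.]
battery1 top 0.64 [0.3844 0.4223 0.0047] [166. 266.]
(array([0.5575, 0.3454, 0.0733, 0.043 ]), 18.413930892944336)
(array([0.4279, 0.3004, 0.0116, 0.0338]), -82.90817499160767)Traceback (most recent call last):
  File "<string>", line 7, in <module>
    print(batt(f,*pix(f,[*b,.016])))
          ~~~~^^^^^^^^^^^^^^^^^^^^^
  File "h.py", line 25, in batt
    c=min((c for c in cs if cv2.contourArea(c)>30*s*s),key=lambda c:np.hypot(*(np.array(cv2.minAreaRect(c)[0])-half*s)))
ValueError: min() iterable argument is empty
```

View pics/s1.png

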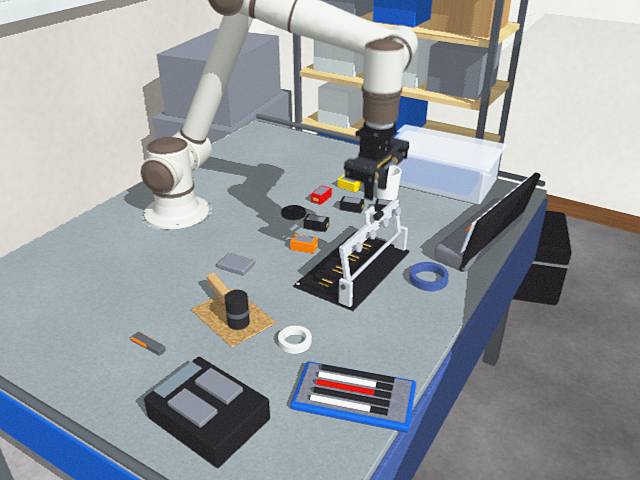

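```bash
cat >> h.py <<'E'
def go(X,yaw=None,name=''):
    s=status.get_obs(); p=np.array(s['tool_pos']); y0=s['tool_rot'][2]; a=np.radians(y0); d=np.array(X)-p
    ux=d[0]*np.cos(a)+d[1]*np.sin(a); uy=d[0]*np.sin(a)-d[1]*np.cos(a); o=''
    q1=lambda P: np.degrees(np.arctan2(P[1],P[0]))
    if yaw is not None:
        d1=(yaw-y0+90)%180-90
        for k in (d1,d1-180,d1+180):
            q=s['qpos'][5]+k-(q1(X)-q1(p))
            if abs(q)<170: o+=' yaw %.2f (q6 %.0f)'%(-k/6,q)
    print(name,'x %.3f y %.3f z %.3f'%(ux/.05,uy/.05,-d[2]/.05),o)
E
python3 -c "
from h import *
st(); go([.422,.149,.2584],13.5+90)
go([.422,.149,.026],13.5+90)"
```

```text
t 7.65 tcp [0.6744 0.0166 0.2609] rot [1.7997e+02 6.0000e-02 1.7830e+02] F [ 0.1  0.5 -0.5] w 0.0594 gf 0.0
 x 5.125 y 2.497 z 0.051  yaw -17.53 (q6 -20)
 x 5.125 y 2.497 z 4.699  yaw -17.53 (q6 -20)
```

```bash
python3 -m pendant '[{"claw":87,"x":5.125,"y":2.497,"z":0,"yaw":-17.53},{"claw":87,"x":5.125,"y":2.497,"z":0,"yaw":-17.53},{"claw":87,"x":5.125,"y":2.497,"z":0,"yaw":-17.53},{"claw":87,"x":5.125,"y":2.497,"z":0,"yaw":-17.53},{"claw":87,"x":5.125,"y":2.497,"z":0,"yaw":-17.53},{"claw":87,"x":5.125,"y":2.497,"z":0,"yaw":-17.53},{"claw":87,"x":5.125,"y":2.497,"z":2,"yaw":-17.53},{"claw":87,"x":5.125,"y":2.497,"z":2,"yaw":-17.53},{"claw":87,"x":5.125,"y":2.497,"z":2.5,"yaw":-17.53},{"claw":87,"x":5.125,"y":2.497,"z":2.5,"yaw":-17.53},{"claw":87,"x":5.125,"y":2.497,"z":2.5,"yaw":-17.53},{"claw":87,"x":5.125,"y":2.497,"z":2.5,"yaw":-17.53}]'; python3 -c "
from h import *
f=grab('top'); find('battery1','top',f,'place_of',.6)
f=grab('scene'); find('battery1','scene',f,'place_of',.6)
st(); go([.422,.149,.026],13.5+90)"
```

```text
time_s: 8.85
tool_pos: [0.4208, 0.148, 0.1332]
tool_rot: [179.7, -0.1, -78.2]
ft_force: [0.5, 0.2, -1.1]
gripper_width: 0.0868
grip_force: 0.0
battery1 top 0.96 [0.5594 0.3465 0.0028] [197. 202.]
battery1 top 0.89 [0.4526 0.0342 0.0009] [311. 245.]
battery1 top 0.85 [0.3846 0.4214 0.002 ] [166. 266.]
battery1 top 0.65 [0.4234 0.1518 0.0029] [267. 255.]
battery1 scene 0.9 [0.4235 0.1479 0.0016] [316. 227.]
battery1 scene 0.84 [ 0.4608  0.3032 -0.0018] [352. 209.]
battery1 scene 0.67 [ 0.4502  0.0309 -0.0006] [303. 249.]
battery1 scene 0.67 [ 3.430e-01  3.039e-01 -1.000e-04] [321. 199.]
t 9.05 tcp [0.4215 0.1485 0.1341] rot [ 1.7988e+02 -6.0000e-02 -7.8740e+01] F [-0.4 -0.1  0.3] w 0.0868 gf 0.0
 x -0.007 y -0.013 z 2.161  yaw -0.37 (q6 -27) yaw -30.37 (q6 153)
```

```bash
python3 -m pendant '[{"claw":87,"x":0,"y":-0.03,"z":1,"yaw":-0.37},{"claw":87,"x":0,"y":-0.03,"z":1.6,"yaw":-0.37},{"claw":87,"x":0,"y":-0.03,"z":1.95,"yaw":-0.37},{"claw":87,"x":0,"y":-0.03,"z":2.16,"yaw":-0.37},{"claw":87,"x":0,"y":-0.03,"z":2.16,"yaw":-0.37},{"claw":60,"x":0,"y":-0.03,"z":2.16,"yaw":-0.37},{"claw":60,"x":0,"y":-0.03,"z":2.16,"yaw":-0.37},{"claw":60,"x":0,"y":-0.03,"z":2.16,"yaw":-0.37},{"claw":60,"x":0,"y":-0.03,"z":2.16,"yaw":-0.37},{"claw":60,"x":0,"y":-0.03,"z":2.16,"yaw":-0.37},{"claw":60,"x":0,"y":-0.03,"z":2.16,"yaw":-0.37}]' 10; python3 -c "
from h import *
st()"
```

```text
time_s: 10.15
tool_pos: [0.4233, 0.1493, 0.0275]
tool_rot: [180.0, -0.0, -76.3]
ft_force: [-3.7, -0.1, 7.0]
gripper_width: 0.07
grip_force: 10.0
t 10.15 tcp [0.4233 0.1493 0.0275] rot [179.98  -0.   -76.34] F [-3.7 -0.1  7. ] w 0.07 gf 10.0
```

```bash
python3 -m pendant '[{"claw":87,"x":0,"y":0,"z":0,"yaw":0},{"claw":87,"x":0,"y":0,"z":0,"yaw":0},{"claw":87,"x":0,"y":0,"z":-1,"yaw":0},{"claw":87,"x":0,"y":0,"z":-1,"yaw":1.4},{"claw":87,"x":0,"y":0,"z":-1,"yaw":2.8},{"claw":87,"x":0,"y":0,"z":-1,"yaw":4.2},{"claw":87,"x":0,"y":0,"z":-1,"yaw":5.6},{"claw":87,"x":0,"y":0,"z":-1,"yaw":7},{"claw":87,"x":0,"y":0,"z":-1,"yaw":8.4},{"claw":87,"x":0,"y":0,"z":-1,"yaw":9.8},{"claw":87,"x":0,"y":0,"z":-1,"yaw":11.2},{"claw":87,"x":0,"y":0,"z":-1,"yaw":12.6}]'; python3 -m pendant '[{"claw":70,"x":0,"y":0,"z":0,"yaw":1.4},{"claw":70,"x":0,"y":0,"z":0,"yaw":2.4},{"claw":70,"x":0,"y":0,"z":0,"yaw":2.4}]'; python3 -c "
from h import *
st(); go([.4233,.1493,.022],13.66)"
```

```text
time_s: 11.35
tool_pos: [0.4241, 0.1497, 0.0769]
tool_rot: [180.0, 0.1, -152.3]
ft_force: [-0.2, -0.8, 0.3]
gripper_width: 0.087
grip_force: 0.0
time_s: 11.65
tool_pos: [0.424, 0.1497, 0.0769]
tool_rot: [180.0, 0.0, -166.3]
ft_force: [1.0, 0.6, -0.2]
gripper_width: 0.0727
grip_force: 0.0
t 11.65 tcp [0.424  0.1497 0.0769] rot [ 1.7998e+02  4.0000e-02 -1.6631e+02] F [ 1.   0.6 -0.2] w 0.0727 gf 0.0
 x 0.015 y -0.004 z 1.097  yaw 0.01 (q6 -117) yaw -29.99 (q6 63)
```

```bash
python3 -m pendant '[{"claw":70,"x":0.01,"y":0,"z":0.6,"yaw":0},{"claw":70,"x":0.01,"y":0,"z":0.95,"yaw":0},{"claw":70,"x":0.01,"y":0,"z":1.09,"yaw":0},{"claw":70,"x":0.01,"y":0,"z":1.09,"yaw":0},{"claw":30,"x":0.01,"y":0,"z":1.09,"yaw":0},{"claw":30,"x":0.01,"y":0,"z":1.09,"yaw":0},{"claw":30,"x":0.01,"y":0,"z":1.09,"yaw":0},{"claw":30,"x":0.01,"y":0,"z":1.09,"yaw":0},{"claw":30,"x":0.01,"y":0,"z":1.09,"yaw":0},{"claw":30,"x":0.01,"y":0,"z":1.09,"yaw":0},{"claw":30,"x":0.01,"y":0,"z":0,"yaw":0},{"claw":30,"x":0.01,"y":0,"z":-1,"yaw":0}]' 35; python3 -c "
from h import *
st(); go(rk(0,-.102,.127),-1.66)"
```

```text
time_s: 12.85
tool_pos: [0.4219, 0.1484, 0.1215]
tool_rot: [-179.8, -0.4, -166.3]
ft_force: [1.9, 1.1, -1.1]
gripper_width: 0.0401
grip_force: 35.0
t 12.85 tcp [0.4219 0.1484 0.1215] rot [-179.83   -0.36 -166.33] F [ 1.9  1.1 -1.1] w 0.0401 gf 35.0
 x -2.239 y -5.276 z -0.110  yaw 2.56 (q6 -105) yaw -27.44 (q6 75)
```

```bash
python3 -m pendant '[{"claw":30,"x":-0.6,"y":-1.0,"z":-0.3,"yaw":0.8},{"claw":30,"x":-2.239,"y":-5.276,"z":-0.3,"yaw":2.56},{"claw":30,"x":-2.239,"y":-5.276,"z":-0.3,"yaw":2.56},{"claw":30,"x":-2.239,"y":-5.276,"z":-0.3,"yaw":2.56},{"claw":30,"x":-2.239,"y":-5.276,"z":-0.3,"yaw":2.56},{"claw":30,"x":-2.239,"y":-5.276,"z":-0.3,"yaw":2.56},{"claw":30,"x":-2.239,"y":-5.276,"z":-0.3,"yaw":2.56},{"claw":30,"x":-2.239,"y":-5.276,"z":-0.3,"yaw":2.56},{"claw":30,"x":-2.239,"y":-5.276,"z":-0.3,"yaw":2.56}]'; python3 -c "
from h import *
f=grab('top','t2.png'); find('battery1','top',f,'search_frame',.5); find('rack','top',f)
f=grab('scene','s2.png'); find('battery1','scene',f,'search_frame',.5); find('rack','scene',f)
a=f['pixels'][180:320,270:440]; cv2.imwrite('pics/s2c.png',cv2.resize(a,(680,560),interpolation=cv2.INTER_CUBIC)[:,:,::-1])
st(); go(rk(0,-.102,.06),-1.66);print(rk(0,-.102,.06))"
```

```text
time_s: 13.75
tool_pos: [0.5933, -0.0798, 0.1366]
tool_rot: [180.0, -0.1, 178.3]
ft_force: [-0.3, 0.1, -2.3]
gripper_width: 0.0396
grip_force: 35.0
battery1 top 0.91 [0.4561 0.2999 0.032 ] [210. 240.]
battery1 top 0.88 [0.3449 0.3057 0.0307] [206. 283.]
battery1 top 0.87 [0.5586 0.3454 0.0362] [194. 201.]
battery1 top 0.78 [0.3851 0.4203 0.0355] [163. 266.]
battery1 top 0.69 [0.4484 0.0267 0.0339] [313. 246.]
rack top 0.69 [0.5982 0.0212 0.001 ] [317. 191.]
rack top 0.68 [ 0.4701 -0.3069 -0.0043] [438. 242.]
battery1 scene 0.69 [0.396  0.4118 0.0278] [351. 182.]
battery1 scene 0.58 [0.4533 0.0187 0.0242] [301. 244.]
battery1 scene 0.56 [ 0.6118 -0.0995  0.1387] [328. 246.]
rack scene 0.85 [ 0.5962  0.0195 -0.0015] [346. 266.]
rack scene 0.69 [ 0.6952 -0.0182  0.1535] [375. 235.]
t 14.05 tcp [ 0.5942 -0.0796  0.1376] rot [1.7999e+02 2.0000e-02 1.7840e+02] F [ 0.4  0.4 -2.3] w 0.0396 gf 35.0
 x 0.022 y -0.037 z 1.552  yaw 0.01 (q6 -99) yaw -29.99 (q6 81)
[ 0.59304522 -0.08145719  0.06      ]
```

View pics/s2c.png

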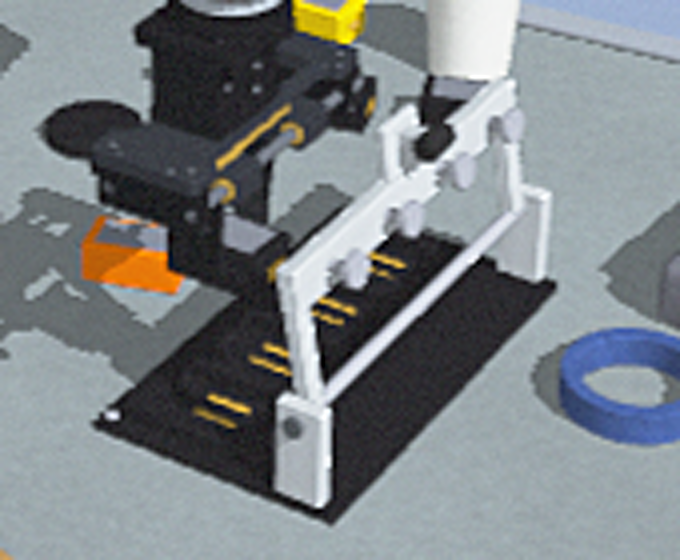

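```bash
python3 -m pendant '[{"claw":30,"x":0.022,"y":-0.037,"z":0.5,"yaw":0},{"claw":30,"x":0.022,"y":-0.037,"z":1.2,"yaw":0},{"claw":30,"x":0.022,"y":-0.037,"z":1.6,"yaw":0},{"claw":30,"x":0.022,"y":-0.037,"z":1.8,"yaw":0},{"claw":30,"x":0.022,"y":-0.037,"z":1.9,"yaw":0},{"claw":30,"x":0.022,"y":-0.037,"z":1.98,"yaw":0},{"claw":30,"x":0.022,"y":-0.037,"z":2.03,"yaw":0},{"claw":30,"x":0.022,"y":-0.037,"z":2.06,"yaw":0}]'; python3 -c "
from h import *
st()"
```

```text
time_s: 14.85
tool_pos: [0.5938, -0.0822, 0.035]
tool_rot: [180.0, 0.1, 178.3]
ft_force: [-0.3, -0.6, -1.8]
gripper_width: 0.0394
grip_force: 35.0
t 14.85 tcp [ 0.5938 -0.0822  0.035 ] rot [1.7999e+02 1.0000e-01 1.7833e+02] F [-0.3 -0.6 -1.8] w 0.0394 gf 35.0
```

```bash
python3 -m pendant '[{"claw":30,"x":0,"y":0,"z":0.04,"yaw":0},{"claw":30,"x":0,"y":0,"z":0.07,"yaw":0},{"claw":30,"x":0,"y":0,"z":0.07,"yaw":0}]'; python3 -c "
from h import *
st()"
```

```text
time_s: 15.15
tool_pos: [0.5932, -0.0823, 0.0308]
tool_rot: [-180.0, 0.0, 178.3]
ft_force: [0.3, 0.3, -1.6]
gripper_width: 0.0397
grip_force: 35.0
t 15.15 tcp [ 0.5932 -0.0823  0.0308] rot [-180.      0.    178.32] F [ 0.3  0.3 -1.6] w 0.0397 gf 35.0
```

```bash
python3 -m pendant '[{"claw":52,"x":0,"y":0,"z":0,"yaw":0},{"claw":52,"x":0,"y":0,"z":0,"yaw":0},{"claw":52,"x":0,"y":0,"z":0,"yaw":0},{"claw":52,"x":0,"y":0,"z":-1,"yaw":0},{"claw":52,"x":0,"y":0,"z":-2,"yaw":0},{"claw":80,"x":0,"y":0,"z":-2.6,"yaw":0}]'; python3 -c "
from h import *
f=grab('top'); find('battery1','top',f,'search_frame',.5)
for b in [(.5575,.345),(.4587,.302)]:
    try: print(batt(f,*pix(f,[*b,.016])))
    except Exception as e: print(e)
f=grab('scene'); find('battery1','scene',f,'place_of',.3)
st(); go([.459,.3025,.16],102.2)"
```

```text
time_s: 15.75
tool_pos: [0.5949, -0.0824, 0.1652]
tool_rot: [-180.0, 0.3, 178.4]
ft_force: [1.4, 0.1, 0.7]
gripper_width: 0.0551
grip_force: 0.0
battery1 top 0.96 [0.4573 0.301  0.0305] [210. 240.]
battery1 top 0.84 [0.3863 0.4183 0.0334] [164. 266.]
battery1 top 0.78 [0.5579 0.3433 0.0349] [195. 202.]
battery1 top 0.56 [0.3435 0.3091 0.0318] [205. 283.]
battery1 top 0.54 [ 0.5759 -0.0795  0.0396] [355. 199.]
battery1 top 0.51 [0.4503 0.0252 0.0351] [314. 245.]
(array([0.5575, 0.3454, 0.0737, 0.0432]), 18.179933547973633)
(array([0.4586, 0.302 , 0.0713, 0.043 ]), 12.073578834533691)
battery1 scene 0.81 [ 0.5934 -0.0823  0.0055] [325. 283.]
battery1 scene 0.61 [ 0.4507  0.0352 -0.0027] [304. 249.]
battery1 scene 0.55 [ 0.4618  0.304  -0.0006] [353. 208.]
battery1 scene 0.53 [ 0.5602  0.3449 -0.0036] [387. 212.]
battery1 scene 0.37 [ 0.3809  0.4244 -0.0018] [349. 187.]
t 15.95 tcp [ 0.5932 -0.0821  0.1616] rot [1.7996e+02 1.0000e-01 1.7830e+02] F [-0.3  1.2 -0.5] w 0.0687 gf 0.0
 x 2.912 y 7.610 z 0.032  yaw -17.32 (q6 -37)
```

```bash
python3 -m pendant '[{"claw":80,"x":2.912,"y":7.61,"z":0,"yaw":-17.32},{"claw":80,"x":2.912,"y":7.61,"z":0,"yaw":-17.32},{"claw":80,"x":2.912,"y":7.61,"z":0,"yaw":-17.32},{"claw":80,"x":2.912,"y":7.61,"z":0,"yaw":-17.32},{"claw":80,"x":2.912,"y":7.61,"z":0,"yaw":-17.32},{"claw":80,"x":2.912,"y":7.61,"z":0,"yaw":-17.32},{"claw":80,"x":2.912,"y":7.61,"z":0,"yaw":-17.32},{"claw":80,"x":2.912,"y":7.61,"z":0,"yaw":-17.32},{"claw":80,"x":2.912,"y":7.61,"z":0,"yaw":-17.32},{"claw":80,"x":2.912,"y":7.61,"z":0,"yaw":-17.32},{"claw":80,"x":2.912,"y":7.61,"z":0.5,"yaw":-17.32},{"claw":80,"x":2.912,"y":7.61,"z":0.5,"yaw":-17.32}]'; python3 -c "
from h import *
st(); go([.459,.3025,.026],102.2)"
```

```text
time_s: 17.15
tool_pos: [0.4562, 0.3004, 0.131]
tool_rot: [179.5, -0.3, -78.2]
ft_force: [-0.9, -0.4, -0.7]
gripper_width: 0.0802
grip_force: 0.0
t 17.15 tcp [0.4562 0.3004 0.131 ] rot [179.51  -0.28 -78.22] F [-0.9 -0.4 -0.7] w 0.0802 gf 0.0
 x -0.030 y -0.064 z 2.100  yaw -0.07 (q6 -38) yaw -30.07 (q6 142)
```

```bash
python3 -m pendant '[{"claw":80,"x":0,"y":-0.02,"z":0.8,"yaw":0},{"claw":80,"x":0,"y":-0.02,"z":1.6,"yaw":0},{"claw":80,"x":0,"y":-0.02,"z":1.9,"yaw":0},{"claw":80,"x":0,"y":-0.02,"z":2.1,"yaw":0},{"claw":80,"x":0,"y":-0.02,"z":2.1,"yaw":0},{"claw":60,"x":0,"y":-0.02,"z":2.1,"yaw":0},{"claw":60,"x":0,"y":-0.02,"z":2.1,"yaw":0},{"claw":60,"x":0,"y":-0.02,"z":2.1,"yaw":0},{"claw":60,"x":0,"y":-0.02,"z":2.1,"yaw":0},{"claw":60,"x":0,"y":-0.02,"z":2.1,"yaw":0}]' 10; python3 -c "
from h import *
st()"
```

```text
time_s: 18.15
tool_pos: [0.46, 0.3029, 0.0316]
tool_rot: [-179.9, 0.0, -78.5]
ft_force: [-1.7, 0.5, 3.4]
gripper_width: 0.0698
grip_force: 10.0
t 18.15 tcp [0.46   0.3029 0.0316] rot [-1.7994e+02  5.0000e-02 -7.8540e+01] F [-1.7  0.5  3.4] w 0.0698 gf 10.0
```

```bash
python3 -m pendant '[{"claw":80,"x":0,"y":0,"z":0,"yaw":0},{"claw":80,"x":0,"y":0,"z":0,"yaw":0},{"claw":80,"x":0,"y":0,"z":-1.5,"yaw":0},{"claw":80,"x":0,"y":0,"z":-1.5,"yaw":1.4},{"claw":80,"x":0,"y":0,"z":-1.5,"yaw":2.8},{"claw":70,"x":0,"y":0,"z":-1.5,"yaw":4.2},{"claw":70,"x":0,"y":0,"z":-1.5,"yaw":5.6},{"claw":70,"x":0,"y":0,"z":-1.5,"yaw":7},{"claw":70,"x":0,"y":0,"z":-1.5,"yaw":8.4},{"claw":70,"x":0,"y":0,"z":-1.5,"yaw":9.8},{"claw":70,"x":0,"y":0,"z":-1.5,"yaw":11.2},{"claw":70,"x":0,"y":0,"z":-1.5,"yaw":12.6}]'; python3 -m pendant '[{"claw":70,"x":0,"y":0,"z":0,"yaw":1.4},{"claw":70,"x":0,"y":0,"z":0,"yaw":2.4},{"claw":70,"x":0,"y":0,"z":0,"yaw":2.4},{"claw":70,"x":0,"y":0,"z":0,"yaw":2.4}]'; python3 -c "
from h import *
st(); a=np.radians(11.5); go([.46-.01*np.cos(a),.303-.01*np.sin(a),.023],11.5)"
```

```text
time_s: 19.35
tool_pos: [0.4599, 0.3024, 0.1057]
tool_rot: [-180.0, -0.0, -154.5]
ft_force: [-0.0, -0.7, 0.0]
gripper_width: 0.0699
grip_force: 0.0
time_s: 19.75
tool_pos: [0.4599, 0.3025, 0.1058]
tool_rot: [-180.0, 0.0, -168.4]
ft_force: [0.2, -0.0, -0.1]
gripper_width: 0.0701
grip_force: 0.0
t 19.75 tcp [0.4599 0.3025 0.1058] rot [-180.      0.   -168.42] F [ 0.2 -0.  -0.1] w 0.0701 gf 0.0
 x 0.196 y 0.010 z 1.655  yaw 0.01 (q6 -129) yaw -29.99 (q6 51)
```

```bash
python3 -m pendant '[{"claw":70,"x":0.2,"y":0,"z":0.6,"yaw":0},{"claw":70,"x":0.2,"y":0,"z":1.2,"yaw":0},{"claw":70,"x":0.2,"y":0,"z":1.5,"yaw":0},{"claw":70,"x":0.2,"y":0,"z":1.65,"yaw":0},{"claw":30,"x":0.2,"y":0,"z":1.65,"yaw":0},{"claw":30,"x":0.2,"y":0,"z":1.65,"yaw":0},{"claw":30,"x":0.2,"y":0,"z":1.65,"yaw":0},{"claw":30,"x":0.2,"y":0,"z":1.65,"yaw":0},{"claw":30,"x":0.2,"y":0,"z":1.65,"yaw":0},{"claw":30,"x":0.2,"y":0,"z":1.65,"yaw":0},{"claw":30,"x":0.2,"y":0,"z":0.7,"yaw":0},{"claw":30,"x":0.2,"y":0,"z":-0.5,"yaw":0}]' 40; python3 -c "
from h import *
st(); go(rk(-.010,.034,.13),-1.66); print(rk(-.01,.034,.03))"
```

```text
time_s: 20.95
tool_pos: [0.4488, 0.2994, 0.1197]
tool_rot: [-179.8, -0.3, -168.6]
ft_force: [0.8, 1.3, -1.8]
gripper_width: 0.0396
grip_force: 40.0
t 20.95 tcp [0.4488 0.2994 0.1197] rot [-179.81   -0.29 -168.57] F [ 0.8  1.3 -1.8] w 0.0396 gf 40.0
 x -1.740 y -5.342 z -0.207  yaw 2.18 (q6 -114) yaw -27.82 (q6 66)
[0.58698912 0.05477542 0.03      ]
```

```bash
python3 -m pendant '[{"claw":30,"x":-1.74,"y":-5.342,"z":-0.2,"yaw":2.18},{"claw":30,"x":-1.74,"y":-5.342,"z":-0.2,"yaw":2.18},{"claw":30,"x":-1.74,"y":-5.342,"z":-0.2,"yaw":2.18},{"claw":30,"x":-1.74,"y":-5.342,"z":-0.2,"yaw":2.18},{"claw":30,"x":-1.74,"y":-5.342,"z":-0.2,"yaw":2.18},{"claw":30,"x":-1.74,"y":-5.342,"z":-0.2,"yaw":2.18},{"claw":30,"x":-1.74,"y":-5.342,"z":-0.2,"yaw":2.18},{"claw":30,"x":-1.74,"y":-5.342,"z":-0.2,"yaw":2.18},{"claw":30,"x":-1.74,"y":-5.342,"z":-0.2,"yaw":2.18}]'; python3 -c "
from h import *
f=grab('scene'); find('battery1','scene',f,'place_of',.5)
st(); go(rk(-.010,.034,.034),-1.66)"
```

```text
time_s: 21.85
tool_pos: [0.5876, 0.0567, 0.1303]
tool_rot: [180.0, -0.1, 178.4]
ft_force: [0.1, 0.9, -2.5]
gripper_width: 0.0395
grip_force: 40.0
battery1 scene 0.84 [0.6019 0.0574 0.104 ] [355. 228.]
battery1 scene 0.8 [ 0.4533  0.0327 -0.0012] [304. 249.]
battery1 scene 0.77 [ 0.5954 -0.0822  0.0086] [326. 283.]
battery1 scene 0.66 [ 0.4652 -0.3073 -0.0027] [233. 317.]
battery1 scene 0.61 [ 0.56    0.3483 -0.0022] [387. 211.]
battery1 scene 0.6 [0.3411 0.3057 0.0015] [320. 198.]
t 21.95 tcp [0.5877 0.0571 0.1307] rot [ 1.7999e+02 -3.0000e-02  1.7847e+02] F [ 1.  -0.  -1.9] w 0.0399 gf 40.0
 x 0.014 y -0.048 z 1.933  yaw 0.02 (q6 -113) yaw -29.98 (q6 67)
```

```bash
python3 -m pendant '[{"claw":30,"x":0.03,"y":-0.048,"z":0.5,"yaw":0},{"claw":30,"x":0.03,"y":-0.048,"z":1.2,"yaw":0},{"claw":30,"x":0.03,"y":-0.048,"z":1.55,"yaw":0},{"claw":30,"x":0.03,"y":-0.048,"z":1.7,"yaw":0},{"claw":30,"x":0.03,"y":-0.048,"z":1.8,"yaw":0},{"claw":30,"x":0.03,"y":-0.048,"z":1.87,"yaw":0},{"claw":30,"x":0.03,"y":-0.048,"z":1.92,"yaw":0}]'; python3 -c "
from h import *
st()"
```

```text
time_s: 22.65
tool_pos: [0.5874, 0.0542, 0.0356]
tool_rot: [180.0, 0.1, 178.4]
ft_force: [-0.3, -0.1, -2.2]
gripper_width: 0.0396
grip_force: 40.0
t 22.65 tcp [0.5874 0.0542 0.0356] rot [1.7996e+02 1.1000e-01 1.7840e+02] F [-0.3 -0.1 -2.2] w 0.0396 gf 40.0
```

```bash
python3 -m pendant '[{"claw":30,"x":0,"y":0,"z":0.04,"yaw":0},{"claw":30,"x":0,"y":0,"z":0.07,"yaw":0},{"claw":30,"x":0,"y":0,"z":0.07,"yaw":0},{"claw":52,"x":0,"y":0,"z":0.07,"yaw":0},{"claw":52,"x":0,"y":0,"z":0.07,"yaw":0},{"claw":52,"x":0,"y":0,"z":0.07,"yaw":0},{"claw":52,"x":0,"y":0,"z":-1,"yaw":0},{"claw":52,"x":0,"y":0,"z":-2,"yaw":0},{"claw":80,"x":0,"y":0,"z":-2.6,"yaw":0},{"claw":80,"x":0,"y":0,"z":-2.6,"yaw":0}]'; python3 -c "
from h import *
f=grab('scene'); find('battery1','scene',f,'place_of',.4); find('cup','scene',f)
f=grab('top'); find('battery1','top',f,'search_frame',.5); find('cup','top',f)
for b in [(.5575,.345)]:
    try: print(batt(f,*pix(f,[*b,.016])))
    except Exception as e: print(e)
st(); go([.5585,.3455,.16],108.2)"
```

```text
time_s: 23.65
tool_pos: [0.5903, 0.0544, 0.1712]
tool_rot: [179.8, 0.7, 178.4]
ft_force: [0.6, 0.4, -0.3]
gripper_width: 0.0611
grip_force: 0.0
battery1 scene 0.94 [ 0.5959 -0.0829  0.0117] [326. 282.]
battery1 scene 0.71 [0.6017 0.0521 0.0082] [353. 258.]
battery1 scene 0.67 [ 0.4525  0.0368 -0.0029] [304. 248.]
battery1 scene 0.59 [ 0.5584  0.3476 -0.0016] [387. 211.]
battery1 scene 0.48 [ 0.3398  0.3044 -0.0025] [320. 199.]
cup scene 0.61 [ 0.5255  0.4298 -0.0028] [389. 198.]
battery1 top 0.93 [0.4508 0.0365 0.0343] [310. 245.]
battery1 top 0.85 [0.3855 0.4194 0.0342] [163. 266.]
battery1 top 0.55 [0.342  0.325  0.0341] [198. 284.]
cup top 0.62 [0.5154 0.4288 0.0023] [166. 218.]
cup top 0.26 [ 0.4899 -0.3183  0.0037] [443. 235.]
(array([0.5583, 0.3865, 0.0614, 0.0063]), 26.615257263183594)
t 23.95 tcp [0.5859 0.0534 0.1631] rot [-179.94   -0.18  178.36] F [ 0.3  1.  -0. ] w 0.0779 gf 0.0
 x 0.716 y 5.824 z 0.062  yaw -18.31 (q6 -29)
```

```bash
python3 -m pendant '[{"claw":82,"x":0.716,"y":5.824,"z":0,"yaw":-18.31},{"claw":82,"x":0.716,"y":5.824,"z":0,"yaw":-18.31},{"claw":82,"x":0.716,"y":5.824,"z":0,"yaw":-18.31},{"claw":82,"x":0.716,"y":5.824,"z":0,"yaw":-18.31},{"claw":82,"x":0.716,"y":5.824,"z":0,"yaw":-18.31},{"claw":82,"x":0.716,"y":5.824,"z":0,"yaw":-18.31},{"claw":82,"x":0.716,"y":5.824,"z":0,"yaw":-18.31},{"claw":82,"x":0.716,"y":5.824,"z":0,"yaw":-18.31},{"claw":82,"x":0.716,"y":5.824,"z":0,"yaw":-18.31},{"claw":82,"x":0.716,"y":5.824,"z":0,"yaw":-18.31},{"claw":82,"x":0.716,"y":5.824,"z":0,"yaw":-18.31},{"claw":82,"x":0.716,"y":5.824,"z":0,"yaw":-18.31}]'; python3 -m pendant '[{"claw":82,"x":0,"y":0,"z":0,"yaw":-0.9},{"claw":82,"x":0,"y":0,"z":0,"yaw":-0.9}]'; python3 -c "
from h import *
f=grab('scene'); find('battery1','scene',f,'place_of',.4); find('battery1','scene',f,'search_frame',.4)
f=grab('top'); find('battery1','top',f,'place_of',.4)
st(); go([.5585,.3455,.026],108.2)"
```

```text
time_s: 25.15
tool_pos: [0.5589, 0.3454, 0.1631]
tool_rot: [179.9, -0.1, -78.1]
ft_force: [-0.8, 0.2, -0.1]
gripper_width: 0.082
grip_force: 0.0
time_s: 25.35
tool_pos: [0.5589, 0.3455, 0.1633]
tool_rot: [179.9, -0.1, -73.1]
ft_force: [-0.7, -0.5, 0.1]
gripper_width: 0.0824
grip_force: 0.0
battery1 scene 0.87 [0.3803 0.422  0.0006] [348. 187.]
battery1 scene 0.73 [ 0.5942 -0.0839  0.008 ] [325. 283.]
battery1 scene 0.69 [ 0.4514  0.0341 -0.0027] [304. 249.]
battery1 scene 0.69 [0.3406 0.3052 0.0005] [320. 198.]
battery1 scene 0.53 [0.6019 0.0572 0.0072] [354. 258.]
battery1 scene 0.42 [ 0.5587  0.3487 -0.0018] [387. 211.]
battery1 scene 0.81 [ 0.5999 -0.0962  0.0408] [325. 276.]
battery1 scene 0.78 [0.3499 0.2851 0.0254] [319. 195.]
battery1 scene 0.73 [0.6241 0.0394 0.0297] [359. 256.]
battery1 scene 0.67 [0.4567 0.0203 0.0248] [302. 243.]
battery1 scene 0.67 [0.3833 0.4054 0.0239] [347. 183.]
battery1 scene 0.42 [0.5451 0.3284 0.0289] [380. 204.]
battery1 top 0.96 [ 0.3421  0.3049 -0.0008] [209. 283.]
battery1 top 0.84 [0.4543 0.0367 0.0014] [310. 244.]
battery1 top 0.69 [ 0.5931 -0.0813  0.0116] [356. 194.]
battery1 top 0.69 [0.598  0.0545 0.01  ] [305. 191.]
battery1 top 0.69 [ 0.3422 -0.1336  0.0013] [373. 288.]
battery1 top 0.68 [0.5603 0.3447 0.0023] [198. 202.]
battery1 top 0.58 [0.384  0.4225 0.0007] [166. 267.]
t 25.6 tcp [0.5592 0.3457 0.1644] rot [ 1.7996e+02 -2.0000e-02 -7.3160e+01] F [ 0.9 -0.5  0.8] w 0.0821 gf 0.0
 x -0.000 y 0.014 z 2.768  yaw -0.23 (q6 -28) yaw -30.23 (q6 152)
```

```bash
python3 -m pendant '[{"claw":82,"x":0,"y":0,"z":0.9,"yaw":-0.23},{"claw":82,"x":0,"y":0,"z":1.8,"yaw":-0.23},{"claw":82,"x":0,"y":0,"z":2.4,"yaw":-0.23},{"claw":82,"x":0,"y":0,"z":2.65,"yaw":-0.23},{"claw":82,"x":0,"y":0,"z":2.75,"yaw":-0.23},{"claw":82,"x":0,"y":0,"z":2.75,"yaw":-0.23},{"claw":55,"x":0,"y":0,"z":2.75,"yaw":-0.23},{"claw":55,"x":0,"y":0,"z":2.75,"yaw":-0.23},{"claw":55,"x":0,"y":0,"z":2.75,"yaw":-0.23},{"claw":55,"x":0,"y":0,"z":2.75,"yaw":-0.23},{"claw":55,"x":0,"y":0,"z":2.75,"yaw":-0.23}]' 30; python3 -m pendant '[{"claw":55,"x":0,"y":0,"z":-0.5,"yaw":0},{"claw":55,"x":0,"y":0,"z":-1.4,"yaw":0}]' ; python3 -c "
from h import *
st(); go([.47,.24,.0285])"
```

```text
time_s: 26.7
tool_pos: [0.5592, 0.346, 0.0289]
tool_rot: [-180.0, 0.0, -71.7]
ft_force: [-4.1, -1.1, 5.4]
gripper_width: 0.0699
grip_force: 30.0
time_s: 26.9
tool_pos: [0.5572, 0.3441, 0.094]
tool_rot: [179.6, -0.2, -71.8]
ft_force: [0.5, -0.0, -1.2]
gripper_width: 0.0695
grip_force: 30.0
t 26.9 tcp [0.5572 0.3441 0.094 ] rot [ 1.7956e+02 -1.6000e-01 -7.1760e+01] F [ 0.5 -0.  -1.2] w 0.0695 gf 30.0
 x 1.432 y 2.309 z 1.311
```

```bash
python3 -m pendant '[{"claw":55,"x":1.43,"y":2.31,"z":-0.3,"yaw":0},{"claw":55,"x":1.43,"y":2.31,"z":-0.3,"yaw":0},{"claw":55,"x":1.43,"y":2.31,"z":-0.3,"yaw":0},{"claw":55,"x":1.43,"y":2.31,"z":-0.3,"yaw":0},{"claw":55,"x":1.43,"y":2.31,"z":0.5,"yaw":0},{"claw":55,"x":1.43,"y":2.31,"z":1.1,"yaw":0},{"claw":55,"x":1.43,"y":2.31,"z":1.3,"yaw":0},{"claw":55,"x":1.43,"y":2.31,"z":1.38,"yaw":0},{"claw":55,"x":1.43,"y":2.31,"z":1.38,"yaw":0},{"claw":82,"x":1.43,"y":2.31,"z":1.38,"yaw":0},{"claw":82,"x":1.43,"y":2.31,"z":1.38,"yaw":0},{"claw":82,"x":1.43,"y":2.31,"z":1.38,"yaw":0}]'; python3 -c "
from h import *
st()"
```

```text
time_s: 28.1
tool_pos: [0.4727, 0.2422, 0.0289]
tool_rot: [-179.9, 0.0, -71.7]
ft_force: [0.6, -0.6, 0.1]
gripper_width: 0.0805
grip_force: 0.0
t 28.1 tcp [0.4727 0.2422 0.0289] rot [-1.7991e+02  3.0000e-02 -7.1710e+01] F [ 0.6 -0.6  0.1] w 0.0805 gf 0.0
```

```bash
python3 -m pendant '[{"claw":82,"x":0,"y":0,"z":-1,"yaw":0},{"claw":82,"x":0,"y":0,"z":-1.5,"yaw":1.4},{"claw":82,"x":0,"y":0,"z":-1.5,"yaw":2.8},{"claw":70,"x":0,"y":0,"z":-1.5,"yaw":4.2},{"claw":70,"x":0,"y":0,"z":-1.5,"yaw":5.6},{"claw":70,"x":0,"y":0,"z":-1.5,"yaw":7},{"claw":70,"x":0,"y":0,"z":-1.5,"yaw":8.4},{"claw":70,"x":0,"y":0,"z":-1.5,"yaw":9.8},{"claw":70,"x":0,"y":0,"z":-1.5,"yaw":11.2},{"claw":70,"x":0,"y":0,"z":-1.5,"yaw":12.6},{"claw":70,"x":0,"y":0,"z":-1.5,"yaw":14},{"claw":70,"x":0,"y":0,"z":-1.5,"yaw":15}]'; python3 -c "
from h import *
f=grab('scene'); find('battery1','scene',f,'place_of',.4)
st(); go([.4727,.2422,.023],18.3)"
```

```text
time_s: 29.3
tool_pos: [0.4722, 0.2418, 0.1036]
tool_rot: [180.0, 0.0, -162.0]
ft_force: [0.5, -0.4, 0.8]
gripper_width: 0.0698
grip_force: 0.0
battery1 scene 0.96 [ 0.4544  0.0313 -0.0033] [304. 250.]
battery1 scene 0.8 [ 0.594  -0.0835  0.0095] [325. 282.]
battery1 scene 0.74 [ 0.3384  0.3049 -0.001 ] [319. 199.]
battery1 scene 0.73 [ 0.4771  0.2442 -0.0037] [348. 219.]
battery1 scene 0.6 [ 0.3788  0.4265 -0.001 ] [349. 187.]
battery1 scene 0.55 [0.6008 0.056  0.007 ] [354. 258.]
t 29.4 tcp [0.4722 0.2418 0.1035] rot [ 1.7999e+02  4.0000e-02 -1.6170e+02] F [ 0.1 -0.2 -0.4] w 0.07 gf 0.0
 x -0.012 y 0.005 z 1.611  yaw -0.00 (q6 -116) yaw -30.00 (q6 64)
```

```bash
python3 -m pendant '[{"claw":70,"x":-0.01,"y":0,"z":0.6,"yaw":0},{"claw":70,"x":-0.01,"y":0,"z":1.2,"yaw":0},{"claw":70,"x":-0.01,"y":0,"z":1.5,"yaw":0},{"claw":70,"x":-0.01,"y":0,"z":1.62,"yaw":0},{"claw":30,"x":-0.01,"y":0,"z":1.62,"yaw":0},{"claw":30,"x":-0.01,"y":0,"z":1.62,"yaw":0},{"claw":30,"x":-0.01,"y":0,"z":1.62,"yaw":0},{"claw":30,"x":-0.01,"y":0,"z":1.62,"yaw":0},{"claw":30,"x":-0.01,"y":0,"z":1.62,"yaw":0},{"claw":30,"x":-0.01,"y":0,"z":1.62,"yaw":0},{"claw":30,"x":-0.01,"y":0,"z":0.7,"yaw":0},{"claw":30,"x":-0.01,"y":0,"z":-0.6,"yaw":0}]' 40; python3 -c "
from h import *
st(); go(rk(0,.102,.13),-1.66); print(rk(0,.102,.03))"
```

```text
time_s: 30.6
tool_pos: [0.471, 0.2406, 0.1172]
tool_rot: [-179.9, -0.3, -161.7]
ft_force: [1.0, 1.4, -1.8]
gripper_width: 0.0397
grip_force: 40.0
t 30.6 tcp [0.471  0.2406 0.1172] rot [-179.86   -0.34 -161.74] F [ 1.   1.4 -1.8] w 0.0397 gf 40.0
 x -1.689 y -3.046 z -0.256  yaw 3.32 (q6 -121) yaw -26.68 (q6 59)
[0.59895478 0.12245719 0.03      ]
```

```bash
python3 -m pendant '[{"claw":30,"x":-1.689,"y":-3.046,"z":-0.2,"yaw":3.32},{"claw":30,"x":-1.689,"y":-3.046,"z":-0.2,"yaw":3.32},{"claw":30,"x":-1.689,"y":-3.046,"z":-0.2,"yaw":3.32},{"claw":30,"x":-1.689,"y":-3.046,"z":-0.2,"yaw":3.32},{"claw":30,"x":-1.689,"y":-3.046,"z":-0.2,"yaw":3.32},{"claw":30,"x":-1.689,"y":-3.046,"z":-0.2,"yaw":3.32},{"claw":30,"x":-1.689,"y":-3.046,"z":-0.2,"yaw":3.32},{"claw":30,"x":-1.689,"y":-3.046,"z":-0.2,"yaw":3.32}]'; python3 -c "
from h import *
st(); go(rk(0,.102,.034),-1.66)"
```

```text
time_s: 31.4
tool_pos: [0.5996, 0.1246, 0.1282]
tool_rot: [-180.0, -0.0, 178.5]
ft_force: [-0.1, 0.4, -1.4]
gripper_width: 0.0394
grip_force: 40.0
t 31.4 tcp [0.5996 0.1246 0.1282] rot [-1.8000e+02 -3.0000e-02  1.7845e+02] F [-0.1  0.4 -1.4] w 0.0394 gf 40.0
 x 0.011 y -0.042 z 1.885  yaw 0.02 (q6 -118) yaw -29.98 (q6 62)
```

```bash
python3 -m pendant '[{"claw":30,"x":0.011,"y":-0.042,"z":0.5,"yaw":0},{"claw":30,"x":0.011,"y":-0.042,"z":1.2,"yaw":0},{"claw":30,"x":0.011,"y":-0.042,"z":1.5,"yaw":0},{"claw":30,"x":0.011,"y":-0.042,"z":1.65,"yaw":0},{"claw":30,"x":0.011,"y":-0.042,"z":1.75,"yaw":0},{"claw":30,"x":0.011,"y":-0.042,"z":1.82,"yaw":0},{"claw":30,"x":0.011,"y":-0.042,"z":1.87,"yaw":0},{"claw":30,"x":0.011,"y":-0.042,"z":1.87,"yaw":0}]'; python3 -c "
from h import *
st()"
```

```text
time_s: 32.2
tool_pos: [0.6001, 0.1218, 0.0353]
tool_rot: [180.0, 0.0, 178.4]
ft_force: [-0.4, -0.2, -1.8]
gripper_width: 0.0401
grip_force: 40.0
t 32.2 tcp [0.6001 0.1218 0.0353] rot [1.7998e+02 4.0000e-02 1.7837e+02] F [-0.4 -0.2 -1.8] w 0.0401 gf 40.0
```

```bash
python3 -m pendant '[{"claw":30,"x":0,"y":0,"z":0.04,"yaw":0},{"claw":30,"x":0,"y":0,"z":0.07,"yaw":0},{"claw":30,"x":0,"y":0,"z":0.07,"yaw":0},{"claw":52,"x":0,"y":0,"z":0.07,"yaw":0},{"claw":52,"x":0,"y":0,"z":0.07,"yaw":0},{"claw":52,"x":0,"y":0,"z":0.07,"yaw":0},{"claw":52,"x":0,"y":0,"z":-1,"yaw":0},{"claw":52,"x":0,"y":0,"z":-2,"yaw":0},{"claw":60,"x":0,"y":0,"z":-3,"yaw":0},{"claw":60,"x":0,"y":0,"z":-4.2,"yaw":0},{"claw":60,"x":0,"y":0,"z":-4.2,"yaw":0}]'; python3 -c "
from h import *
f=grab('scene','s3.png'); find('battery1','scene',f,'place_of',.4); find('grip','scene',f)
a=f['pixels'][180:320,270:440]; cv2.imwrite('pics/s3c.png',cv2.resize(a,(680,560),interpolation=cv2.INTER_CUBIC)[:,:,::-1])
f=grab('top'); find('battery1','top',f,'place_of',.4)
st(); go(bargrip(1.4)*[1,1,0]+[0,0,.24],-1.66)"
```

```text
time_s: 33.3
tool_pos: [0.6026, 0.1222, 0.2525]
tool_rot: [179.8, 0.7, 178.4]
ft_force: [0.1, 0.3, 0.2]
gripper_width: 0.0592
grip_force: 0.0
battery1 scene 0.9 [ 0.5977 -0.0818  0.0089] [327. 283.]
battery1 scene 0.88 [ 0.4508  0.0334 -0.0008] [303. 248.]
battery1 scene 0.77 [0.6018 0.0551 0.0057] [354. 258.]
battery1 scene 0.76 [ 0.3818  0.4246 -0.0026] [349. 187.]
battery1 scene 0.59 [0.3412 0.3047 0.0004] [320. 198.]
battery1 scene 0.54 [0.6041 0.1253 0.0079] [366. 246.]
grip scene 0.84 [0.6845 0.0188 0.1899] [378. 214.]
battery1 top 0.9 [0.3829 0.4216 0.0021] [166. 267.]
battery1 top 0.86 [0.4528 0.0375 0.001 ] [310. 245.]
battery1 top 0.84 [0.6055 0.121  0.0083] [280. 187.]
battery1 top 0.75 [0.5987 0.0553 0.0044] [305. 191.]
battery1 top 0.66 [ 0.5959 -0.0831  0.0112] [356. 193.]
t 33.55 tcp [0.5987 0.1213 0.2426] rot [-179.94   -0.22  178.34] F [-0.2 -0.1 -1.1] w 0.0599 gf 0.0
 x -1.802 y -2.018 z 0.051  yaw 0.00 (q6 -108) yaw -30.00 (q6 72)
```

View pics/s3c.png

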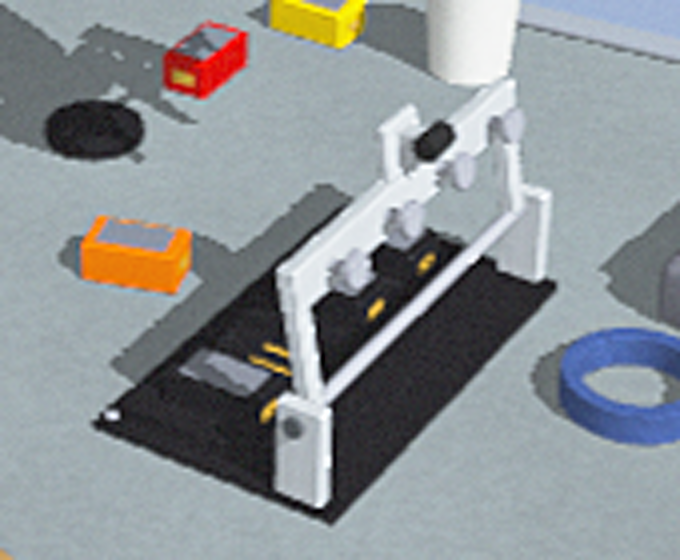

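```bash
python3 -m pendant '[{"claw":44,"x":-1.79,"y":-2.018,"z":-0.2,"yaw":0},{"claw":44,"x":-1.79,"y":-2.018,"z":-0.2,"yaw":0},{"claw":44,"x":-1.79,"y":-2.018,"z":-0.2,"yaw":0},{"claw":44,"x":-1.79,"y":-2.018,"z":-0.2,"yaw":0},{"claw":44,"x":-1.79,"y":-2.018,"z":0.4,"yaw":0},{"claw":44,"x":-1.79,"y":-2.018,"z":0.8,"yaw":0},{"claw":44,"x":-1.79,"y":-2.018,"z":1.05,"yaw":0},{"claw":44,"x":-1.79,"y":-2.018,"z":1.19,"yaw":0},{"claw":44,"x":-1.79,"y":-2.018,"z":1.19,"yaw":0}]'; python3 -m pendant '[{"claw":10,"x":0,"y":0,"z":0,"yaw":0},{"claw":10,"x":0,"y":0,"z":0,"yaw":0},{"claw":10,"x":0,"y":0,"z":0,"yaw":0},{"claw":10,"x":0,"y":0,"z":0,"yaw":0},{"claw":10,"x":0,"y":0,"z":0,"yaw":0},{"claw":10,"x":0,"y":0,"z":0,"yaw":0}]' 30; python3 -c "
from h import *
st(); p=bargrip(1.4); print(p)
for th in (1.3,1.2,1.1,1,.9,.8,.7,.6,.5,.4,.3,.2,.1,0,-.02):
    d=(bargrip(th)-p)/.05; print(th,'x %.3f z %.3f'%(-np.hypot(d[0],d[1])*np.sign(d[0]),-d[2]))"
```

```text
time_s: 34.45
tool_pos: [0.6858, 0.0185, 0.1839]
tool_rot: [-180.0, -0.1, 178.4]
ft_force: [0.1, -0.1, 0.7]
gripper_width: 0.0441
grip_force: 0.0
time_s: 35.05
tool_pos: [0.6868, 0.0169, 0.1865]
tool_rot: [-179.9, 0.1, 178.3]
ft_force: [0.1, -5.5, 2.8]
gripper_width: 0.0257
grip_force: 30.0
t 35.05 tcp [0.6868 0.0169 0.1865] rot [-1.7992e+02  8.0000e-02  1.7835e+02] F [ 0.1 -5.5  2.8] w 0.0257 gf 30.0
[0.68584798 0.01789615 0.18964401]
1.3 x 0.249 z 0.003
1.2 x 0.497 z 0.030
1.1 x 0.741 z 0.082
1 x 0.978 z 0.159
0.9 x 1.207 z 0.258
0.8 x 1.425 z 0.380
0.7 x 1.629 z 0.523
0.6 x 1.818 z 0.686
0.5 x 1.990 z 0.867
0.4 x 2.143 z 1.064
0.3 x 2.275 z 1.275
0.2 x 2.386 z 1.498
0.1 x 2.474 z 1.732
0 x 2.538 z 1.973
-0.02 x 2.548 z 2.022
```

```bash
python3 -m pendant '[{"claw":10,"x":0.249,"y":0,"z":0.003,"yaw":0},{"claw":10,"x":0.497,"y":0,"z":0.03,"yaw":0},{"claw":10,"x":0.741,"y":0,"z":0.082,"yaw":0},{"claw":10,"x":0.978,"y":0,"z":0.159,"yaw":0},{"claw":10,"x":1.207,"y":0,"z":0.258,"yaw":0},{"claw":10,"x":1.425,"y":0,"z":0.38,"yaw":0},{"claw":10,"x":1.629,"y":0,"z":0.523,"yaw":0},{"claw":10,"x":1.818,"y":0,"z":0.686,"yaw":0},{"claw":10,"x":1.99,"y":0,"z":0.867,"yaw":0},{"claw":10,"x":2.143,"y":0,"z":1.064,"yaw":0},{"claw":10,"x":2.275,"y":0,"z":1.275,"yaw":0},{"claw":10,"x":2.275,"y":0,"z":1.275,"yaw":0}]' 40; python3 -c "
from h import *
st();print(bargrip(.3))
f=grab('scene'); find('grip','scene',f)"
```

```text
time_s: 36.25
tool_pos: [0.5704, 0.0206, 0.122]
tool_rot: [-179.9, -0.2, 178.3]
ft_force: [-5.3, -3.4, 6.4]
gripper_width: 0.0252
grip_force: 40.0
t 36.25 tcp [0.5704 0.0206 0.122 ] rot [-179.95   -0.18  178.33] F [-5.3 -3.4  6.4] w 0.0252 gf 40.0
[0.57214249 0.0211914  0.12589221]
grip scene 0.66 [ 0.5973  0.0214 -0.0031] [346. 267.]
grip scene 0.63 [0.5692 0.0217 0.1265] [338. 223.]
```

```bash
python3 -m pendant '[{"claw":10,"x":0.06,"y":0,"z":0.11,"yaw":0},{"claw":10,"x":0.111,"y":0,"z":0.223,"yaw":0},{"claw":10,"x":0.16,"y":0,"z":0.34,"yaw":0},{"claw":10,"x":0.199,"y":0,"z":0.457,"yaw":0},{"claw":10,"x":0.235,"y":0,"z":0.58,"yaw":0},{"claw":10,"x":0.263,"y":0,"z":0.70,"yaw":0},{"claw":10,"x":0.27,"y":0,"z":0.75,"yaw":0},{"claw":10,"x":0.27,"y":0,"z":0.75,"yaw":0}]' 40; python3 -c "
from h import *
st();print(bargrip(0))
f=grab('scene'); find('grip','scene',f)"
```

```text
time_s: 37.15
tool_pos: [0.5564, 0.021, 0.0844]
tool_rot: [-179.9, -0.3, 178.3]
ft_force: [-6.4, -3.5, 7.4]
gripper_width: 0.0258
grip_force: 40.0
t 37.15 tcp [0.5564 0.021  0.0844] rot [-179.91   -0.34  178.31] F [-6.4 -3.5  7.4] w 0.0258 gf 40.0
[0.55901553 0.02157183 0.091     ]
```

```bash
python3 -m pendant '[{"claw":44,"x":0,"y":0,"z":0,"yaw":0},{"claw":44,"x":0,"y":0,"z":0,"yaw":0},{"claw":44,"x":0,"y":0,"z":0,"yaw":0},{"claw":44,"x":0,"y":0,"z":-1,"yaw":0},{"claw":44,"x":0,"y":0,"z":-2,"yaw":0},{"claw":44,"x":0,"y":0,"z":-2.4,"yaw":0},{"claw":44,"x":0,"y":0,"z":-2.4,"yaw":0}]'; python3 -c "
from h import *
f=grab('scene'); find('grip','scene',f)
for n in ('mallet','mallet_grip','cap1'): find(n,'scene',f)
f=grab('top'); 
for n in ('mallet','mallet_grip','cap1'): find(n,'top',f)
st(); go([.4447,-.2991,.2],156.7)"
```

```text
time_s: 37.95
tool_pos: [0.5616, 0.0227, 0.2083]
tool_rot: [179.8, 0.5, 178.4]
ft_force: [0.8, 1.1, -1.3]
gripper_width: 0.044
grip_force: 0.0
grip scene 0.9 [0.5559 0.0217 0.0887] [334. 234.]
mallet scene 0.58 [ 0.4447 -0.299   0.0434] [227. 298.]
mallet scene 0.57 [ 0.4934 -0.3206  0.0012] [238. 323.]
mallet_grip scene 0.94 [ 0.4459 -0.3002  0.043 ] [227. 298.]
mallet_grip scene 0.32 [ 0.5209  0.4304 -0.0008] [387. 197.]
cap1 scene 0.59 [0.596  0.1203 0.0895] [364. 221.]
cap1 scene 0.57 [0.5965 0.0563 0.0922] [353. 231.]
cap1 scene 0.5 [ 0.6012 -0.0172  0.0912] [341. 245.]
cap1 scene 0.42 [ 0.5929 -0.0839  0.089 ] [325. 257.]
mallet top 0.59 [ 4.921e-01 -3.208e-01 -2.000e-04] [444. 234.]
mallet_grip top 0.58 [ 0.4475 -0.3004  0.0448] [439. 250.]
cap1 top 0.53 [ 0.5973 -0.0862  0.0913] [359. 188.]
t 38.4 tcp [0.5589 0.0218 0.2031] rot [-1.7997e+02 -1.0000e-01  1.7836e+02] F [-0.1  0.3  0.3] w 0.0439 gf 0.0
 x 2.100 y -6.480 z 0.062  yaw 3.61 (q6 -96) yaw -26.39 (q6 84)
```

```bash
python3 -m pendant '[{"claw":60,"x":2.09,"y":-6.488,"z":0,"yaw":3.61},{"claw":60,"x":2.09,"y":-6.488,"z":0,"yaw":3.61},{"claw":60,"x":2.09,"y":-6.488,"z":0,"yaw":3.61},{"claw":60,"x":2.09,"y":-6.488,"z":0,"yaw":3.61},{"claw":60,"x":2.09,"y":-6.488,"z":0,"yaw":3.61},{"claw":60,"x":2.09,"y":-6.488,"z":0,"yaw":3.61},{"claw":60,"x":2.09,"y":-6.488,"z":0,"yaw":3.61},{"claw":60,"x":2.09,"y":-6.488,"z":0,"yaw":3.61},{"claw":60,"x":2.09,"y":-6.488,"z":0,"yaw":3.61},{"claw":60,"x":2.09,"y":-6.488,"z":1.5,"yaw":3.61},{"claw":60,"x":2.09,"y":-6.488,"z":1.5,"yaw":3.61}]'; python3 -c "
from h import *
st(); go([.4453,-.2995,.033],156.7)"
```

```text
time_s: 39.5
tool_pos: [0.4447, -0.2976, 0.1266]
tool_rot: [179.9, -0.2, 156.7]
ft_force: [-0.8, 0.9, 0.0]
gripper_width: 0.06
grip_force: 0.0
t 39.5 tcp [ 0.4447 -0.2976  0.1266] rot [ 1.7994e+02 -1.7000e-01  1.5674e+02] F [-0.8  0.9  0. ] w 0.06 gf 0.0
 x -0.026 y -0.030 z 1.871  yaw 0.01 (q6 -97) yaw -29.99 (q6 83)
```

```bash
python3 -m pendant '[{"claw":60,"x":-0.01,"y":0.02,"z":0.7,"yaw":0},{"claw":60,"x":-0.01,"y":0.02,"z":1.4,"yaw":0},{"claw":60,"x":-0.01,"y":0.02,"z":1.75,"yaw":0},{"claw":60,"x":-0.01,"y":0.02,"z":1.85,"yaw":0},{"claw":60,"x":-0.01,"y":0.02,"z":1.85,"yaw":0},{"claw":10,"x":-0.01,"y":0.02,"z":1.85,"yaw":0},{"claw":10,"x":-0.01,"y":0.02,"z":1.85,"yaw":0},{"claw":10,"x":-0.01,"y":0.02,"z":1.85,"yaw":0},{"claw":10,"x":-0.01,"y":0.02,"z":1.85,"yaw":0},{"claw":10,"x":-0.01,"y":0.02,"z":1.85,"yaw":0},{"claw":10,"x":-0.01,"y":0.02,"z":1.85,"yaw":0},{"claw":10,"x":-0.01,"y":0.02,"z":1.85,"yaw":0}]' 60; python3 -c "
from h import *
st(); f=grab('scene')
for n in ('mallet','mallet_grip'): find(n,'scene',f)"
```

```text
time_s: 40.7
tool_pos: [0.4464, -0.2988, 0.0368]
tool_rot: [-180.0, 0.0, 156.7]
ft_force: [-0.8, 0.2, 2.2]
gripper_width: 0.0235
grip_force: 59.3
t 40.7 tcp [ 0.4464 -0.2988  0.0368] rot [-1.7999e+02  2.0000e-02  1.5671e+02] F [-0.8  0.2  2.2] w 0.0235 gf 59.3
mallet scene 0.92 [ 4.965e-01 -3.182e-01  4.000e-04] [240. 323.]
mallet_grip scene 0.7 [ 0.4442 -0.3002  0.0412] [226. 298.]
```

```bash
python3 -m pendant '[{"claw":10,"x":0,"y":0,"z":-0.5,"yaw":0},{"claw":10,"x":0,"y":0,"z":-1.5,"yaw":0},{"claw":10,"x":0,"y":0,"z":-2.5,"yaw":0},{"claw":10,"x":0,"y":0,"z":-3.2,"yaw":0},{"claw":10,"x":0,"y":0,"z":-3.2,"yaw":0}]' 60; python3 -c "
from h import *
st(); f=grab('scene')
for n in ('mallet','mallet_grip'): find(n,'scene',f)
print(rk(-.041,-.102,.2)); go(rk(-.041,-.102,.19),-1.66)"
```

```text
time_s: 41.35
tool_pos: [0.4489, -0.2998, 0.2016]
tool_rot: [180.0, 0.6, 156.7]
ft_force: [1.8, 0.0, -2.5]
gripper_width: 0.0236
grip_force: 59.3
t 41.35 tcp [ 0.4489 -0.2998  0.2016] rot [179.99   0.61 156.73] F [ 1.8  0.  -2.5] w 0.0236 gf 59.3
mallet scene 0.96 [ 0.4976 -0.3214  0.167 ] [234. 267.]
mallet_grip scene 0.96 [ 0.4464 -0.3024  0.2049] [220. 242.]
[ 0.55206243 -0.08026949  0.2       ]
 x -0.245 y 4.845 z 0.089  yaw -3.62 (q6 -101) yaw -33.62 (q6 79)
```

```bash
python3 -m pendant '[{"claw":10,"x":-0.245,"y":0.6,"z":0,"yaw":-0.6},{"claw":10,"x":-0.245,"y":1.3,"z":0,"yaw":-1.2},{"claw":10,"x":-0.245,"y":2.0,"z":0,"yaw":-1.8},{"claw":10,"x":-0.245,"y":2.7,"z":0,"yaw":-2.4},{"claw":10,"x":-0.245,"y":3.4,"z":0,"yaw":-3},{"claw":10,"x":-0.245,"y":4.1,"z":0,"yaw":-3.62},{"claw":10,"x":-0.245,"y":4.6,"z":0,"yaw":-3.62},{"claw":10,"x":-0.245,"y":4.845,"z":0,"yaw":-3.62},{"claw":10,"x":-0.245,"y":4.845,"z":0,"yaw":-3.62},{"claw":10,"x":-0.245,"y":4.845,"z":0,"yaw":-3.62}]' 60; python3 -c "
from h import *
st(); f=grab('scene','s4.png')
for n in ('mallet','mallet_grip'): find(n,'scene',f)
find('mallet','top',grab('top'))
go(rk(-.041,-.102,.13),-1.66)"
```

```text
time_s: 42.5
tool_pos: [0.5523, -0.0814, 0.1949]
tool_rot: [-180.0, -0.2, 178.4]
ft_force: [0.7, -0.0, -3.0]
gripper_width: 0.0236
grip_force: 59.3
t 42.5 tcp [ 0.5523 -0.0814  0.1949] rot [-179.98   -0.21  178.4 ] F [ 0.7 -0.  -3. ] w 0.0236 gf 59.3
mallet scene 0.83 [ 0.6075 -0.0863  0.1596] [330. 235.]
mallet_grip scene 0.61 [ 0.5502 -0.0808  0.1984] [311. 215.]
 x 0.020 y 0.033 z 1.330  yaw 0.00 (q6 -100) yaw -30.00 (q6 80)
```

```bash
python3 -m pendant '[{"claw":10,"x":0.02,"y":0.03,"z":0.6,"yaw":0},{"claw":10,"x":0.02,"y":0.03,"z":1.1,"yaw":0},{"claw":10,"x":0.02,"y":0.03,"z":1.28,"yaw":0},{"claw":10,"x":0.02,"y":0.03,"z":1.35,"yaw":0},{"claw":10,"x":0.02,"y":0.03,"z":1.42,"yaw":0},{"claw":10,"x":0.02,"y":0.03,"z":1.48,"yaw":0},{"claw":10,"x":0.02,"y":0.03,"z":1.54,"yaw":0}]' 60; python3 -c "
from h import *
st(); f=grab('scene','s5.png')
for n in ('mallet','mallet_grip','cap1'): find(n,'scene',f)
a=f['pixels'][180:320,270:440]; cv2.imwrite('pics/s5c.png',cv2.resize(a,(680,560),interpolation=cv2.INTER_CUBIC)[:,:,::-1])"
```

```text
time_s: 43.45
tool_pos: [0.5533, -0.0797, 0.1216]
tool_rot: [-180.0, 0.2, 178.5]
ft_force: [-2.4, -0.5, 5.6]
gripper_width: 0.0239
grip_force: 59.3
t 43.45 tcp [ 0.5533 -0.0797  0.1216] rot [-1.7998e+02  1.6000e-01  1.7846e+02] F [-2.4 -0.5  5.6] w 0.0239 gf 59.3
mallet scene 0.93 [ 0.6093 -0.0809  0.0866] [331. 259.]
mallet_grip scene 0.83 [ 0.5503 -0.083   0.1284] [311. 239.]
mallet_grip scene 0.26 [0.602  0.0578 0.0078] [354. 257.]
cap1 scene 0.61 [0.5968 0.0549 0.0925] [353. 231.]
cap1 scene 0.47 [ 0.5936  0.02   -0.0039] [345. 267.]
cap1 scene 0.46 [0.5939 0.1233 0.0931] [364. 219.]
```

View pics/s5c.png

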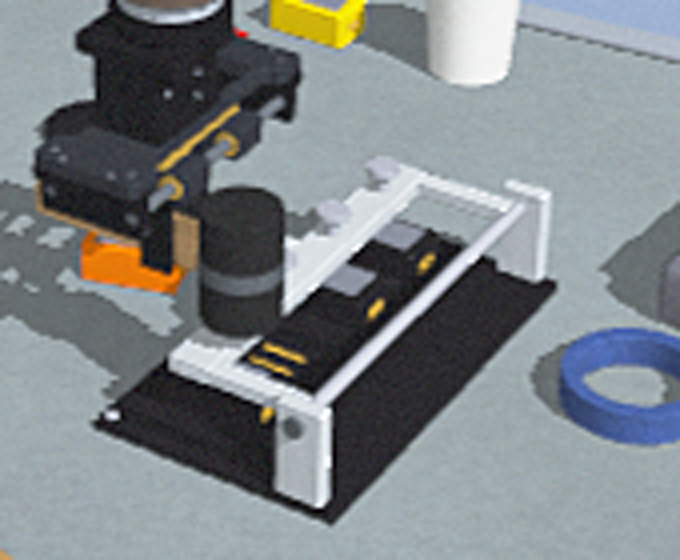

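```bash
python3 -m pendant '[{"claw":10,"x":0,"y":0,"z":0.05,"yaw":0},{"claw":10,"x":0,"y":0,"z":0.1,"yaw":0},{"claw":10,"x":0,"y":0,"z":0.15,"yaw":0},{"claw":10,"x":0,"y":0,"z":0.2,"yaw":0},{"claw":10,"x":0,"y":0,"z":0.22,"yaw":0}]' 60; python3 -c "
from h import *
st(); f=grab('scene')
for n in ('mallet','mallet_grip'): find(n,'scene',f)"
```

```text
time_s: 44.15
tool_pos: [0.5532, -0.0798, 0.1104]
tool_rot: [-180.0, 0.1, 178.5]
ft_force: [-5.5, 2.1, 13.0]
gripper_width: 0.0234
grip_force: 59.3
t 44.15 tcp [ 0.5532 -0.0798  0.1104] rot [-1.7996e+02  1.2000e-01  1.7847e+02] F [-5.5  2.1 13. ] w 0.0234 gf 59.3
mallet scene 0.56 [ 0.6074 -0.0834  0.0764] [330. 263.]
mallet_grip scene 0.61 [ 0.5502 -0.0819  0.1165] [311. 243.]
```

```bash
python3 -m pendant '[{"claw":10,"x":0,"y":0,"z":0.05,"yaw":0},{"claw":10,"x":0,"y":0,"z":0.08,"yaw":0},{"claw":10,"x":0,"y":0,"z":0.08,"yaw":0}]' 60; python3 -c "
from h import *
st()"; python3 -m pendant '[{"claw":10,"x":0,"y":0,"z":-0.6,"yaw":0},{"claw":10,"x":0,"y":0,"z":-1.6,"yaw":0},{"claw":10,"x":0,"y":0,"z":-1.7,"yaw":0},{"claw":10,"x":0,"y":0,"z":-1.7,"yaw":0}]'; python3 -c "
from h import *
st(); f=grab('scene')
for n in ('mallet','mallet_grip'): find(n,'scene',f)
f=grab('top')
for n in ('mallet','mallet_grip'): find(n,'top',f)
a=np.radians(150); c=rk(0,.034,0); print(c)
go([c[0]+.041*np.cos(a),c[1]+.041*np.sin(a),.19],150)"
```

```text
time_s: 44.6
tool_pos: [0.5532, -0.0801, 0.1098]
tool_rot: [-179.9, 0.2, 178.5]
ft_force: [-10.9, 0.2, 25.1]
gripper_width: 0.0235
grip_force: 59.7
t 44.6 tcp [ 0.5532 -0.0801  0.1098] rot [-179.91    0.19  178.51] F [-10.9   0.2  25.1] w 0.0235 gf 59.7
time_s: 45.0
tool_pos: [0.5532, -0.0791, 0.1907]
tool_rot: [179.9, 0.2, 178.4]
ft_force: [-0.5, -0.2, -3.3]
gripper_width: 0.0239
grip_force: 59.7
t 45.0 tcp [ 0.5532 -0.0791  0.1907] rot [179.92   0.21 178.4 ] F [-0.5 -0.2 -3.3] w 0.0239 gf 59.7
mallet scene 0.91 [ 0.6071 -0.0818  0.1553] [331. 236.]
mallet_grip scene 0.82 [ 0.553  -0.0809  0.1959] [312. 216.]
mallet_grip scene 0.54 [ 0.6103 -0.0813  0.1537] [332. 237.]
mallet top 0.58 [0.5174 0.4316 0.0013] [165. 217.]
mallet_grip top 0.56 [ 0.549  -0.0791  0.1961] [357. 201.]
[0.59698493 0.05448573 0.        ]
 x -0.111 y 3.096 z -0.045  yaw 4.74 (q6 -144) yaw -25.26 (q6 36)
```

```bash
python3 -m pendant '[{"claw":10,"x":-0.111,"y":0.6,"z":0,"yaw":0.8},{"claw":10,"x":-0.111,"y":1.3,"z":0,"yaw":1.6},{"claw":10,"x":-0.111,"y":2.0,"z":0,"yaw":2.4},{"claw":10,"x":-0.111,"y":2.6,"z":0,"yaw":3.2},{"claw":10,"x":-0.111,"y":3,"z":0,"yaw":4},{"claw":10,"x":-0.111,"y":3.096,"z":0,"yaw":4.74},{"claw":10,"x":-0.111,"y":3.096,"z":0,"yaw":4.74},{"claw":10,"x":-0.111,"y":3.096,"z":0,"yaw":4.74}]'; python3 -c "
from h import *
st(); f=grab('scene')
for n in ('mallet','mallet_grip','cap1'): find(n,'scene',f)
a=np.radians(150); c=rk(0,.034,0)
go([c[0]+.041*np.cos(a),c[1]+.041*np.sin(a),.13],150)"
```

```text
time_s: 46.1
tool_pos: [0.562, 0.0749, 0.1888]
tool_rot: [-179.9, -0.1, 150.1]
ft_force: [-0.2, 1.0, -3.5]
gripper_width: 0.0237
grip_force: 59.7
t 46.1 tcp [0.562  0.0749 0.1888] rot [-1.7994e+02 -5.0000e-02  1.5008e+02] F [-0.2  1.  -3.5] w 0.0237 gf 59.7
mallet scene 0.98 [0.6077 0.0497 0.1549] [356. 213.]
mallet_grip scene 0.81 [0.5608 0.0758 0.1951] [346. 191.]
cap1 scene 0.58 [ 0.5921 -0.0815  0.0806] [325. 259.]
cap1 scene 0.55 [ 0.5984 -0.0169  0.0904] [340. 245.]
cap1 scene 0.45 [0.5949 0.1234 0.089 ] [364. 221.]
cap1 scene 0.4 [0.5974 0.0545 0.0912] [353. 232.]
 x 0.019 y 0.003 z 1.188  yaw -0.01 (q6 -144) yaw -30.01 (q6 36)
```

```bash
python3 -m pendant '[{"claw":10,"x":0.02,"y":0,"z":0.6,"yaw":0},{"claw":10,"x":0.02,"y":0,"z":1.0,"yaw":0},{"claw":10,"x":0.02,"y":0,"z":1.2,"yaw":0},{"claw":10,"x":0.02,"y":0,"z":1.28,"yaw":0},{"claw":10,"x":0.02,"y":0,"z":1.36,"yaw":0},{"claw":10,"x":0.02,"y":0,"z":1.43,"yaw":0},{"claw":10,"x":0.02,"y":0,"z":1.5,"yaw":0},{"claw":10,"x":0.02,"y":0,"z":1.57,"yaw":0},{"claw":10,"x":0.02,"y":0,"z":1.63,"yaw":0},{"claw":10,"x":0.02,"y":0,"z":1.68,"yaw":0},{"claw":10,"x":0.02,"y":0,"z":1.72,"yaw":0},{"claw":10,"x":0.02,"y":0,"z":1.72,"yaw":0}]' 60; python3 -c "
from h import *
st(); f=grab('scene')
for n in ('mallet','mallet_grip'): find(n,'scene',f)"
```

```text
time_s: 47.5
tool_pos: [0.5607, 0.0753, 0.1099]
tool_rot: [-179.9, 0.1, 150.1]
ft_force: [-16.9, 1.9, 25.8]
gripper_width: 0.0235
grip_force: 59.7
t 47.5 tcp [0.5607 0.0753 0.1099] rot [-1.7994e+02  7.0000e-02  1.5007e+02] F [-16.9   1.9  25.8] w 0.0235 gf 59.7
mallet scene 0.64 [0.6065 0.0484 0.0755] [355. 239.]
mallet scene 0.45 [ 3.663e-01 -4.928e-01 -2.000e-04] [148. 347.]
mallet_grip scene 0.85 [0.5593 0.0788 0.1156] [345. 216.]
mallet_grip scene 0.6 [ 0.369  -0.4925  0.0005] [149. 347.]
```

Home, with a firm stop at 26 N. Lifting and moving on to bay 4.

```bash
python3 -m pendant '[{"claw":10,"x":0,"y":0,"z":-0.6,"yaw":0},{"claw":10,"x":0,"y":0,"z":-1.5,"yaw":0},{"claw":10,"x":0,"y":0,"z":-1.7,"yaw":0},{"claw":10,"x":0,"y":0,"z":-1.7,"yaw":0}]' 60; python3 -c "
from h import *
st(); f=grab('scene')
find('cap1','scene',f)
a=np.radians(165); c=rk(0,.102,0)
go([c[0]+.041*np.cos(a),c[1]+.041*np.sin(a),.19],165)"
```

```text
time_s: 48.05
tool_pos: [0.5632, 0.0762, 0.1917]
tool_rot: [179.6, 0.3, 150.0]
ft_force: [0.9, 0.3, -3.8]
gripper_width: 0.0235
grip_force: 59.7
t 48.05 tcp [0.5632 0.0762 0.1917] rot [179.65   0.28 149.99] F [ 0.9  0.3 -3.8] w 0.0235 gf 59.7
cap1 scene 0.59 [ 0.5973 -0.0152  0.0917] [340. 244.]
cap1 scene 0.58 [0.5963 0.0554 0.0779] [353. 236.]
cap1 scene 0.56 [ 0.5947 -0.0811  0.0775] [326. 260.]
cap1 scene 0.54 [0.5947 0.1203 0.089 ] [364. 221.]
 x 0.600 y 0.985 z -0.048  yaw -2.51 (q6 -135) yaw -32.51 (q6 45)
```

```bash
python3 -m pendant '[{"claw":10,"x":0.3,"y":0.5,"z":0,"yaw":-1},{"claw":10,"x":0.6,"y":0.985,"z":0,"yaw":-2},{"claw":10,"x":0.6,"y":0.985,"z":0,"yaw":-2.51},{"claw":10,"x":0.6,"y":0.985,"z":0,"yaw":-2.51},{"claw":10,"x":0.6,"y":0.985,"z":0,"yaw":-2.51}]' 60; python3 -c "
from h import *
st(); f=grab('scene')
find('mallet','scene',f)
a=np.radians(165); c=rk(0,.102,0)
go([c[0]+.041*np.cos(a),c[1]+.041*np.sin(a),.1032],165)"
```

```text
time_s: 48.65
tool_pos: [0.5593, 0.1327, 0.1867]
tool_rot: [-179.9, -0.2, 165.0]
ft_force: [-0.1, -1.1, -3.3]
gripper_width: 0.0234
grip_force: 59.7
t 48.65 tcp [0.5593 0.1327 0.1867] rot [-1.7987e+02 -1.6000e-01  1.6496e+02] F [-0.1 -1.1 -3.3] w 0.0234 gf 59.7
mallet scene 0.93 [0.6129 0.1206 0.1537] [371. 202.]
mallet scene 0.21 [0.5592 0.1304 0.1918] [355. 184.]
 x 0.009 y 0.009 z 1.687  yaw -0.01 (q6 -135) yaw -30.01 (q6 45)
```

```bash
python3 -m pendant '[{"claw":10,"x":0,"y":0,"z":0.6,"yaw":0},{"claw":10,"x":0,"y":0,"z":1.0,"yaw":0},{"claw":10,"x":0,"y":0,"z":1.18,"yaw":0},{"claw":10,"x":0,"y":0,"z":1.26,"yaw":0},{"claw":10,"x":0,"y":0,"z":1.33,"yaw":0},{"claw":10,"x":0,"y":0,"z":1.4,"yaw":0},{"claw":10,"x":0,"y":0,"z":1.47,"yaw":0},{"claw":10,"x":0,"y":0,"z":1.54,"yaw":0},{"claw":10,"x":0,"y":0,"z":1.6,"yaw":0},{"claw":10,"x":0,"y":0,"z":1.65,"yaw":0},{"claw":10,"x":0,"y":0,"z":1.69,"yaw":0},{"claw":10,"x":0,"y":0,"z":1.69,"yaw":0}]' 60; python3 -c "
from h import *
st()"; python3 -m pendant '[{"claw":10,"x":0,"y":0,"z":-0.6,"yaw":0},{"claw":10,"x":0,"y":0,"z":-1.5,"yaw":0},{"claw":10,"x":0,"y":0,"z":-1.8,"yaw":0},{"claw":10,"x":0,"y":0,"z":-1.8,"yaw":0}]' 60; python3 -c "
from h import *
st(); f=grab('scene')
for n in ('cap1','mallet','mallet_grip','battery1'): find(n,'scene',f,'place_of',.35)
go([.4464,-.2988,.1955],156.7)"
```

```text
time_s: 49.95
tool_pos: [0.5594, 0.1326, 0.11]
tool_rot: [-179.9, 0.0, 165.1]
ft_force: [-14.2, -1.0, 22.6]
gripper_width: 0.0231
grip_force: 59.7
t 49.95 tcp [0.5594 0.1326 0.11  ] rot [-1.7993e+02  5.0000e-02  1.6510e+02] F [-14.2  -1.   22.6] w 0.0231 gf 59.7
time_s: 50.35
tool_pos: [0.5626, 0.1342, 0.1988]
tool_rot: [179.6, 0.5, 165.1]
ft_force: [-0.2, 0.4, -3.4]
gripper_width: 0.0237
grip_force: 59.7
t 50.35 tcp [0.5626 0.1342 0.1988] rot [179.62   0.47 165.06] F [-0.2  0.4 -3.4] w 0.0237 gf 59.7
cap1 scene 0.64 [ 0.5923 -0.0838  0.0773] [325. 261.]
cap1 scene 0.61 [0.5945 0.1241 0.0782] [364. 224.]
cap1 scene 0.52 [0.5961 0.0537 0.0791] [353. 236.]
cap1 scene 0.45 [ 0.5957 -0.0163  0.0933] [339. 243.]
mallet scene 0.65 [0.615  0.1208 0.1644] [372. 199.]
mallet_grip scene 0.87 [0.5589 0.1332 0.2045] [356. 179.]
battery1 scene 0.92 [ 0.4532  0.0328 -0.0011] [304. 249.]
battery1 scene 0.82 [0.6006 0.0579 0.0039] [354. 258.]
battery1 scene 0.75 [ 0.5927 -0.0832  0.0079] [325. 283.]
battery1 scene 0.72 [ 3.425e-01  3.048e-01 -3.000e-04] [321. 199.]
battery1 scene 0.58 [0.6056 0.1236 0.0056] [367. 247.]
battery1 scene 0.46 [0.3783 0.4231 0.0014] [348. 186.]
 x -0.051 y -8.921 z -0.066  yaw 1.39 (q6 -96) yaw -28.61 (q6 84)
```

```bash
python3 -m pendant '[{"claw":10,"x":0,"y":-0.5,"z":0,"yaw":0.2},{"claw":10,"x":0,"y":-1.2,"z":0,"yaw":0.4},{"claw":10,"x":0,"y":-2,"z":0,"yaw":0.6},{"claw":10,"x":0,"y":-2.9,"z":0,"yaw":0.8},{"claw":10,"x":-0.05,"y":-3.8,"z":0,"yaw":1},{"claw":10,"x":-0.05,"y":-4.7,"z":0,"yaw":1.2},{"claw":10,"x":-0.05,"y":-5.6,"z":0,"yaw":1.39},{"claw":10,"x":-0.05,"y":-6.5,"z":0,"yaw":1.39},{"claw":10,"x":-0.05,"y":-7.3,"z":0,"yaw":1.39},{"claw":10,"x":-0.05,"y":-8.1,"z":0,"yaw":1.39},{"claw":10,"x":-0.05,"y":-8.7,"z":0,"yaw":1.39},{"claw":10,"x":-0.05,"y":-8.921,"z":0,"yaw":1.39}]' 60; python3 -c "
from h import *
f=grab('scene')
for n in ('mallet','mat'): find(n,'scene',f)
st(); go([.4464,-.2988,.038],156.7)"
```

```text
time_s: 51.8
tool_pos: [0.4459, -0.3005, 0.1926]
tool_rot: [-180.0, -0.2, 156.5]
ft_force: [0.1, 0.6, -3.3]
gripper_width: 0.0234
grip_force: 59.7
mallet scene 0.87 [ 0.4958 -0.3226  0.1561] [234. 271.]
mat scene 0.76 [ 0.4653 -0.3051 -0.0011] [233. 316.]
t 51.95 tcp [ 0.4469 -0.2984  0.193 ] rot [ 1.8000e+02 -1.2000e-01  1.5663e+02] F [-0.1  0.4 -3.2] w 0.0235 gf 59.7
 x 0.005 y -0.010 z 3.099  yaw -0.01 (q6 -97) yaw -30.01 (q6 83)
```

```bash
python3 -m pendant '[{"claw":10,"x":0,"y":0,"z":0.7,"yaw":0},{"claw":10,"x":0,"y":0,"z":1.5,"yaw":0},{"claw":10,"x":0,"y":0,"z":2.2,"yaw":0},{"claw":10,"x":0,"y":0,"z":2.7,"yaw":0},{"claw":10,"x":0,"y":0,"z":2.95,"yaw":0},{"claw":10,"x":0,"y":0,"z":3.03,"yaw":0},{"claw":10,"x":0,"y":0,"z":3.07,"yaw":0},{"claw":10,"x":0,"y":0,"z":3.09,"yaw":0},{"claw":10,"x":0,"y":0,"z":3.09,"yaw":0}]' 60; python3 -c "
from h import *
st()"
```

```text
time_s: 52.85
tool_pos: [0.4482, -0.2986, 0.0407]
tool_rot: [180.0, 0.1, 156.7]
ft_force: [-0.5, -0.6, -4.0]
gripper_width: 0.0233
grip_force: 59.7
t 52.85 tcp [ 0.4482 -0.2986  0.0407] rot [1.7999e+02 1.4000e-01 1.5672e+02] F [-0.5 -0.6 -4. ] w 0.0233 gf 59.7
```

```bash
python3 -m pendant '[{"claw":10,"x":0,"y":0,"z":0.03,"yaw":0},{"claw":10,"x":0,"y":0,"z":0.06,"yaw":0},{"claw":10,"x":0,"y":0,"z":0.09,"yaw":0},{"claw":10,"x":0,"y":0,"z":0.09,"yaw":0}]' 60; python3 -c "
from h import *
st()"
```

```text
time_s: 53.25
tool_pos: [0.4475, -0.2985, 0.0367]
tool_rot: [-180.0, 0.0, 156.7]
ft_force: [-3.1, 3.0, 7.4]
gripper_width: 0.0238
grip_force: 59.7
t 53.25 tcp [ 0.4475 -0.2985  0.0367] rot [-1.7998e+02  4.0000e-02  1.5673e+02] F [-3.1  3.   7.4] w 0.0238 gf 59.7
```

Contact with the mat. Releasing slowly and retreating.

```bash
python3 -m pendant '[{"claw":24,"x":0,"y":0,"z":0,"yaw":0},{"claw":27,"x":0,"y":0,"z":0,"yaw":0},{"claw":32,"x":0,"y":0,"z":0,"yaw":0},{"claw":45,"x":0,"y":0,"z":0,"yaw":0},{"claw":60,"x":0,"y":0,"z":0,"yaw":0},{"claw":60,"x":0,"y":0,"z":0,"yaw":0},{"claw":60,"x":0,"y":0,"z":-0.6,"yaw":0},{"claw":60,"x":0,"y":0,"z":-1.5,"yaw":0},{"claw":60,"x":0,"y":0,"z":-2.5,"yaw":0},{"claw":60,"x":0,"y":0,"z":-3.5,"yaw":0},{"claw":60,"x":2,"y":0,"z":-4,"yaw":0},{"claw":60,"x":2,"y":0,"z":-4,"yaw":0}]' 20; python3 -c "
from h import *
st(); f=grab('scene','s9.png')
for n in ('cap1','mallet','mallet_grip','mat','grip','battery1','cup'): find(n,'scene',f,'place_of',.35)
a=f['pixels'][170:350,180:420]; cv2.imwrite('pics/s9c.png',cv2.resize(a,(800,600),interpolation=cv2.INTER_CUBIC)[:,:,::-1])"
```

```text
time_s: 54.45
tool_pos: [0.3582, -0.2598, 0.2355]
tool_rot: [180.0, 0.1, 156.7]
ft_force: [-0.2, 0.6, 0.9]
gripper_width: 0.06
grip_force: 0.0
t 54.45 tcp [ 0.3582 -0.2598  0.2355] rot [1.7997e+02 1.3000e-01 1.5668e+02] F [-0.2  0.6  0.9] w 0.06 gf 0.0
cap1 scene 0.57 [0.5962 0.0523 0.0797] [352. 236.]
cap1 scene 0.57 [0.5952 0.1224 0.0794] [364. 224.]
cap1 scene 0.44 [ 0.595  -0.0175  0.0886] [339. 245.]
cap1 scene 0.37 [ 0.5922 -0.0817  0.0766] [325. 261.]
mallet scene 0.9 [ 0.5002 -0.3217  0.0008] [240. 324.]
mallet scene 0.71 [ 0.6462 -0.3061  0.0015] [295. 342.]
mallet_grip scene 0.72 [ 0.4457 -0.3004  0.0413] [227. 299.]
mat scene 0.82 [ 0.4631 -0.3055 -0.0011] [232. 316.]
mat scene 0.48 [ 5.944e-01  1.950e-02 -5.000e-04] [345. 266.]
grip scene 0.93 [0.5559 0.0225 0.0887] [334. 234.]
battery1 scene 0.71 [ 0.5935 -0.0855  0.0071] [325. 283.]
battery1 scene 0.67 [0.6041 0.124  0.0044] [366. 247.]
battery1 scene 0.57 [ 4.514e-01  3.510e-02 -2.000e-04] [304. 248.]
battery1 scene 0.57 [3.796e-01 4.261e-01 4.000e-04] [349. 186.]
battery1 scene 0.53 [0.6007 0.0566 0.0101] [354. 257.]
battery1 scene 0.53 [ 0.3397  0.3056 -0.0004] [320. 198.]
battery1 scene 0.49 [ 0.4443 -0.3     0.0448] [226. 297.]
cup scene 0.9 [ 0.521   0.428  -0.0054] [387. 198.]
```

View pics/s9c.png

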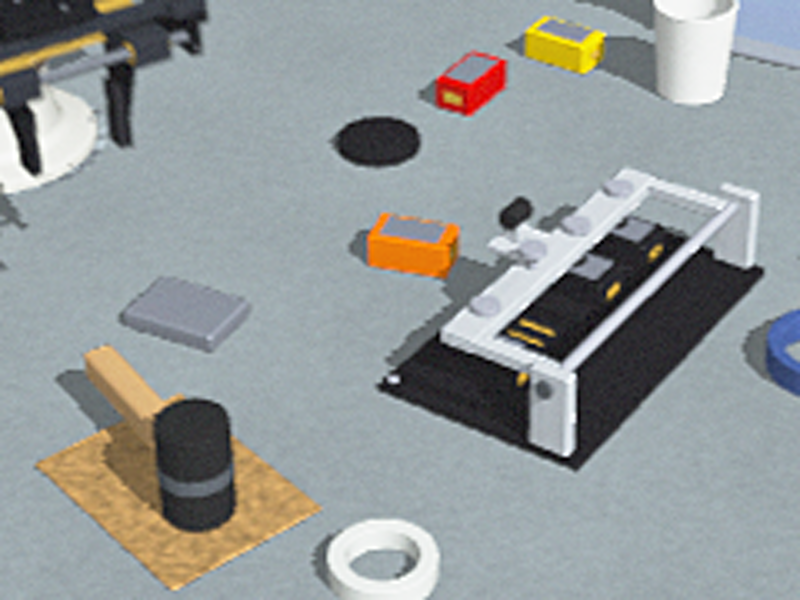

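The picture shows the mallet upright on its mat (crop 195,465) and the bar down. Caps 1, 3 and 4 are home (485,305; 575,222; 618,185) and cap 2 is up (532,250). The bystanders haven't moved, so I'm handing the job in.

```bash
python3 -c "
from plant import robot
print(robot.sign_off())"
```

```text
the job is handed in; nothing more can be done
None
```

The job is handed in, with no verdict shown yet: three batteries are in bays 1, 3 and 4 with their plungers knocked home, plunger 2 is up over its empty bay, the bar is down and held, the mallet stands on its mat, and the last picture shows the cup upright and no bystander shoved.

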